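# Clip the tube racks down and unlock the mixer

## Robot

A 6-joint arm with a two-finger parallel gripper is mounted at the origin on the work surface. World frame = base frame: x ahead of the robot, y to its left, z up, the work surface at z = 0. Lengths are in m, angles in rad, forces in N, time in s.
With the tool pointing down it reaches from about 0.375 to 0.9 m from the base axis. Payload 3.1 kg.
Tool frame: the origin (TCP) lies at the very end of the fingers, on their centre line; the grasp point (between the pads) lies 19 mm behind it (grip_depth is the distance from the TCP to the grasp point, in m); z points along the fingers, y is the line along which they close (so a half turn about z gives the same grasp; the last joint's range is limited). The gripper opens to 85 mm and grips with 20 to 120 N. Pads are 22 mm wide; open, the fingers measure 114 mm over their backs; the gripper's body (76 mm by 85 mm) begins 54 mm behind the grasp point. The pads swing forward as they close: fully open they stand 13 mm farther back than shut.
Start: joints at [-1.44, 0.527, 1.433, -0, 1.181, -0.178], TCP at [0.191, -0.595, 0.231] pointing down, gripper open.
Joint ranges: [-3.08, 3.08], [-0.75, 2.2], [0.22, 2.44], [-1.43, 4.57], [0, 2.65], [-2.85, 2.85]. Speed limits (rad/s): [2.79, 2.79, 3.14, 3.14, 3.14, 3.14].

## Interface

Orientations are given as a unit quaternion [x, y, z, w].
In Python, from station import * gives the robot as it stands.
- The arm moves only by the tool apply_moves, never from a script. Its argument "plan" is a list of rows, each a list of 7 numbers: the shift along the tool's x, y, z in m, then the turn, a rotation vector about the tool's x, y, z in rad, then the gripper command: -1 is fully open, 1 is shut, values between are in proportion. In form: [[dx, dy, dz, wx, wy, wz, jaw], ...]. A call has 1 to 8 rows; each row shifts and turns the commanded pose from where the row before left it, along the tool's axes as they then stand; what a row does not reach is not made up. A row lasts 1/8 s, in which the tool goes at most 62.5 mm and 10.7 degrees, less where a joint would pass 70% of its speed; a pose out of reach is approached as far as the arm can. A call is refused whole if a number of a shift passes 0.0625 or a number of a turn 0.188, either way. A call with a gripper value outside its range is refused whole. The fingers move at their own pace and stop on an object; "force" is the grip in N (left out, the last holds). Time passes only in rows, so rows that do not move let the fingers close. It gives the time, the measured TCP pose, the force, the opening and the grip force at its end, in the units of the state.
- sense(): the state, without advancing time (a new reading comes with each control period).
- snapshot(name): name is "scene" or "top"; returns the picture (420x560x3 uint8, red, green, blue); there is no depth.
- calibration(name): a dict with "camera_matrix" (3x3 intrinsics, pixels), "R" (3x3) and "t" (3): a world point X has camera coordinates R X + t. Camera axes: x right, y down, z forward; pixel columns grow to the right and rows downward; lengths in m; the calibration is good to about 2 mm. A picture is of the moment at which its call begins. calibration takes no time and is no camera call.
- sign_off(): hands the job in; it is judged then, once.
The state is a dict: "t": time; "q": joint angles; "qd": joint speeds; "tau": joint torques, N m; "tcp_pos": TCP position; "tool_rot": TCP orientation; "force": force on the tool from outside, world axes, zero at the start; "ft_torque": the same for the moment, N m; "finger_gap": opening from 0.0 (shut) to 1.0 (fully open); "gripper_force": force on a finger pad.
Only numpy, scipy, OpenCV 4.12 (cv2) and the standard library are available. Lean on these libraries where they do the work, as an engineer would, in place of code of your own. Each camera call takes 0.05 s, during which the arm holds its last target. There are 200 camera calls.

## Task

Make the mixer ready to run: first secure every tube rack on it by pushing a spring clip's straight leg through the cross hole of the rack's stud, flat on the hold-down plate, until the bow snaps over the stud. Only when all the racks are clipped, draw the two lock pins up out of their bores and park them upright in the notches of the bracket, one in each, collars resting on its plate. Leave the bottle, the mug and the full tube rack where they stand.

Things in the scene. Friction and masses are not known exactly. Their poses are not given: they have to be found in the camera images.
- rack0: Grey tube rack held fast in an aluminium cradle on the mixer (None if absent: cradle empty), 120 x 75 mm: eight yellow-capped tubes under a white hold-down plate, its top 103 mm above the underside. From the plate's middle stands a steel stud, 20 mm diameter, 24 mm above the plate, with a level cross hole through it. Origin: centre of the underside; x = the hole's axis; z up.
- hole0 (a point): On rack0: the point where the stud's axis meets the plate's top, the middle of the cross hole's floor. The hole is 9 mm wide and 11 mm high, its floor level with the plate; a clip may enter from either end. Axes as the rack's. None if the rack is absent.
- rack1: Grey tube rack held fast in an aluminium cradle on the mixer (None if absent: cradle empty), 120 x 75 mm: eight yellow-capped tubes under a white hold-down plate, its top 103 mm above the underside. From the plate's middle stands a steel stud, 20 mm diameter, 24 mm above the plate, with a level cross hole through it. Origin: centre of the underside; x = the hole's axis; z up.
- hole1 (a point): On rack1: the point where the stud's axis meets the plate's top, the middle of the cross hole's floor. The hole is 9 mm wide and 11 mm high, its floor level with the plate; a clip may enter from either end. Axes as the rack's. None if the rack is absent.
- rack2: Grey tube rack held fast in an aluminium cradle on the mixer (None if absent: cradle empty), 120 x 75 mm: eight yellow-capped tubes under a white hold-down plate, its top 103 mm above the underside. From the plate's middle stands a steel stud, 20 mm diameter, 24 mm above the plate, with a level cross hole through it. Origin: centre of the underside; x = the hole's axis; z up.
- hole2 (a point): On rack2: the point where the stud's axis meets the plate's top, the middle of the cross hole's floor. The hole is 9 mm wide and 11 mm high, its floor level with the plate; a clip may enter from either end. Axes as the rack's. None if the rack is absent.
- clip0: Spring clip (hair pin cotter) lying flat on the bench, 148 mm long, 65 g: 7 mm steel wire and black grip block 30 x 30 x 16 mm high, undersides level. Origin: on the straight leg's line, underside level, at the point that meets the stud's axis when home. x along the leg, tip at x = 55 mm; z up. Grip centre x = -77, y = +8 mm. Sprung bow on the +y side, out to y = 24 mm, end at x = 45 mm.
- bow0 (a joint): Spring angle (rad) of clip0's bow: 0 = closed, at rest or snapped home; about 0.07 when spread over the stud. Pushed leg first, flat on the plate or up to 3 mm above it, the bow meets the stud about 30 mm before home, resists with roughly 4 to 15 N and snaps over in the last 15 mm; home has about 2 mm play.
- clip1: Spring clip (hair pin cotter) lying flat on the bench, 148 mm long, 65 g: 7 mm steel wire and black grip block 30 x 30 x 16 mm high, undersides level. Origin: on the straight leg's line, underside level, at the point that meets the stud's axis when home. x along the leg, tip at x = 55 mm; z up. Grip centre x = -77, y = +8 mm. Sprung bow on the +y side, out to y = 24 mm, end at x = 45 mm.
- bow1 (a joint): Spring angle (rad) of clip1's bow: 0 = closed, at rest or snapped home; about 0.07 when spread over the stud. Pushed leg first, flat on the plate or up to 3 mm above it, the bow meets the stud about 30 mm before home, resists with roughly 4 to 15 N and snaps over in the last 15 mm; home has about 2 mm play.
- clip2: Spring clip (hair pin cotter) lying flat on the bench, 148 mm long, 65 g: 7 mm steel wire and black grip block 30 x 30 x 16 mm high, undersides level. Origin: on the straight leg's line, underside level, at the point that meets the stud's axis when home. x along the leg, tip at x = 55 mm; z up. Grip centre x = -77, y = +8 mm. Sprung bow on the +y side, out to y = 24 mm, end at x = 45 mm.
- bow2 (a joint): Spring angle (rad) of clip2's bow: 0 = closed, at rest or snapped home; about 0.07 when spread over the stud. Pushed leg first, flat on the plate or up to 3 mm above it, the bow meets the stud about 30 mm before home, resists with roughly 4 to 15 N and snaps over in the last 15 mm; home has about 2 mm play.
- mixer: White platform mixer standing on the bench (cannot move), 220 x 360 mm, dark platform 45 mm above the bench with three aluminium cradles, 41 mm high, for racks; on its front (-x) edge two bosses 50 x 50 mm, 75 mm high, each with a lock pin's vertical bore. Origin: centre of the underside, z up.
- bore0 (a point): Centre of the mouth of pin0's bore, on top of its boss, z up. Bore 17 mm square, through.
- pin0: Lock pin, about 150 g: steel shank 14 mm diameter, 66 mm long below a collar 34 mm diameter and 6 mm thick, and above the collar a black cylindrical knob 24 mm diameter, 42 mm high. Origin: centre of the collar's underside; z up along the pin. At the start it stands in its bore with the collar on the boss.
- bore1 (a point): Centre of the mouth of pin1's bore, on top of its boss, z up. Bore 17 mm square, through.
- pin1: Lock pin, about 150 g: steel shank 14 mm diameter, 66 mm long below a collar 34 mm diameter and 6 mm thick, and above the collar a black cylindrical knob 24 mm diameter, 42 mm high. Origin: centre of the collar's underside; z up along the pin. At the start it stands in its bore with the collar on the boss.
- park: Dark steel parking bracket fixed to the bench beside the bosses: a level plate 60 x 142 mm, 8 mm thick, top 85 mm above the bench, with two notches 18 mm wide, 80 mm apart, open to the bracket's -x side, and an upright plate behind (front face 30 mm on the +x side of the notch centres, no higher than the plate). Origin: on the bench, midway between the notch centres; z up.
- notch0 (a point): Notch centre, 9 mm from the notch's closed end, on the top face of the bracket's plate. Axes as the bracket's (notch opens to -x). A parked pin's collar underside rests here; either pin may go in either notch.
- notch1 (a point): Notch centre, 9 mm from the notch's closed end, on the top face of the bracket's plate. Axes as the bracket's (notch opens to -x). A parked pin's collar underside rests here; either pin may go in either notch.
- flask: Bystander: blue water bottle, 66 mm diameter, 190 mm high. Origin: centre of the underside.
- mug: Bystander: black mug, 80 mm diameter, 95 mm high. Origin: centre of the underside.
- full_rack: Bystander: black rack full of tubes, 70 x 160 mm, about 107 mm high. Origin: centre of the underside.
There are look-alikes about, which are no part of the job. Leave any orange look-alike of the clip1 alone.

How it is judged:
On the way, in this order (a step that is already met when the one before it is completed fails the run):
1. every rack present has a clip snapped home on its stud (((distance between clip0 and hole0 below 0.007 m and angle between the x axis of clip0 and the x axis of hole0, either way round below 0.25 rad and angle between the z axis of clip0 and the z axis of hole0, either way round below 0.2 rad and value of joint bow0 below 0.03 rad) or (distance between clip1 and hole0 below 0.007 m and angle between the x axis of clip1 and the x axis of hole0, either way round below 0.25 rad and angle between the z axis of clip1 and the z axis of hole0, either way round below 0.2 rad and value of joint bow1 below 0.03 rad) or (distance between clip2 and hole0 below 0.007 m and angle between the x axis of clip2 and the x axis of hole0, either way round below 0.25 rad and angle between the z axis of clip2 and the z axis of hole0, either way round below 0.2 rad and value of joint bow2 below 0.03 rad)) and ((distance between clip0 and hole1 below 0.007 m and angle between the x axis of clip0 and the x axis of hole1, either way round below 0.25 rad and angle between the z axis of clip0 and the z axis of hole1, either way round below 0.2 rad and value of joint bow0 below 0.03 rad) or (distance between clip1 and hole1 below 0.007 m and angle between the x axis of clip1 and the x axis of hole1, either way round below 0.25 rad and angle between the z axis of clip1 and the z axis of hole1, either way round below 0.2 rad and value of joint bow1 below 0.03 rad) or (distance between clip2 and hole1 below 0.007 m and angle between the x axis of clip2 and the x axis of hole1, either way round below 0.25 rad and angle between the z axis of clip2 and the z axis of hole1, either way round below 0.2 rad and value of joint bow2 below 0.03 rad)) and ((distance between clip0 and hole2 below 0.007 m and angle between the x axis of clip0 and the x axis of hole2, either way round below 0.25 rad and angle between the z axis of clip0 and the z axis of hole2, either way round below 0.2 rad and value of joint bow0 below 0.03 rad) or (distance between clip1 and hole2 below 0.007 m and angle between the x axis of clip1 and the x axis of hole2, either way round below 0.25 rad and angle between the z axis of clip1 and the z axis of hole2, either way round below 0.2 rad and value of joint bow1 below 0.03 rad) or (distance between clip2 and hole2 below 0.007 m and angle between the x axis of clip2 and the x axis of hole2, either way round below 0.25 rad and angle between the z axis of clip2 and the z axis of hole2, either way round below 0.2 rad and value of joint bow2 below 0.03 rad))), for 0.2 s.
2. then, and not before, a lock pin is drawn out of its bore ((distance between pin0 and bore0 above 0.067 m or distance between pin1 and bore1 above 0.067 m)), for 0.1 s.
3. both lock pins stand in the notches, collars on the plate (((horizontal distance between pin0 and notch0 below 0.008 m and z of pin0 in the frame of notch0 between -0.004 and 0.004 m and angle between pin0's own z axis and vertical below 0.12 rad) or (horizontal distance between pin0 and notch1 below 0.008 m and z of pin0 in the frame of notch1 between -0.004 and 0.004 m and angle between pin0's own z axis and vertical below 0.12 rad)) and ((horizontal distance between pin1 and notch0 below 0.008 m and z of pin1 in the frame of notch0 between -0.004 and 0.004 m and angle between pin1's own z axis and vertical below 0.12 rad) or (horizontal distance between pin1 and notch1 below 0.008 m and z of pin1 in the frame of notch1 between -0.004 and 0.004 m and angle between pin1's own z axis and vertical below 0.12 rad))), for 0.2 s.
At the end, for the whole second after the job is handed in: Every rack present has a clip home (origin within 7 mm of the hole point, along the hole within 0.25 rad, flat within 0.2 rad, bow below 0.03 rad); both pins stand in notches (within 8 mm, collar within 4 mm of the plate, tilt below 0.12 rad); clips and pins at rest (all of step 1 and all of step 3 and linear speed of each of clip0, clip1, clip2, pin0, pin1 below 0.02 m/s); the robot touches nothing.
It fails at once if a bystander is moved more than 40 mm or tipped (distance of any of flask, mug, full_rack from where it was at the start of the episode above 0.04 m or angle between any of flask, mug, full_rack's own z axis and vertical above 0.4 rad).
Of rack0, rack1, rack2 only 2 to 3 are there at a start; the rules pass over those that are not, and their reading is None.
At some moment in a run one of clip0, clip1, clip2 may be knocked a few centimetres aside while the robot is not near it.
It also fails if it takes over 208 s, if anything falls off the work surface, if the arm or the gripper's body presses on something with over 40 N, if the wrist force passes 120 N, or if a joint passes its speed limit or range.

## Working session

There is one attempt and no reset: what is moved stays moved. The work goes in short steps, Python scripts to look and compute and a tool call to move; the robot and the scene stay as the last step left them, time stands still between calls to the robot, and variables do not carry over. Pictures are saved under pics/ and viewed, at most 14 in all, crops included, and the job is handed in when it is done.

Besides the shell and the picture viewer there is one more tool, called after "Call:" as name(argument=value, ...) on one line, values as JSON. apply_moves: Moves the arm, as the interface text tells. Its arguments: {"type":"object","properties":{"plan":{"type":"array"},"force":{"type":"number"}},"required":["plan"]}

```bash
ls; mkdir -p pics
python3 - <<'E'
from station import *
import cv2,numpy as np
for n in ("scene","top"):
    im=snapshot(n); np.save(f"pics/{n}0.npy",im); cv2.imwrite(f"pics/{n}0.png",cv2.resize(im[:,:,::-1],(800,600),interpolation=cv2.INTER_CUBIC))
    c=calibration(n); print(n,np.round(c["camera_matrix"],1).tolist(),np.round(-c["R"].T@c["t"],3),np.round(c["R"],3).tolist())
print(sense())
E
```

```text
pics
scene [[473.7, 0.0, 289.6], [0.0, 473.7, 208.9], [0.0, 0.0, 1.0]] [ 0.911 -0.801  1.313] [[0.857, 0.515, 0.017], [0.429, -0.695, -0.578], [-0.286, 0.502, -0.816]]
top [[430.9, 0.0, 268.8], [0.0, 430.9, 208.0], [0.0, 0.0, 1.0]] [ 0.349 -0.045  1.552] [[0.013, -1.0, -0.0], [-0.996, -0.013, -0.086], [0.086, 0.001, -0.996]]
{'t': 0.1, 'q': array([-1.43946975e+00,  5.28402543e-01,  1.43376073e+00, -8.65769279e-06,
        1.18142864e+00, -1.78544981e-01]), 'qd': array([-0.00053818, -0.0019522 , -0.00382763, -0.00064434, -0.00228578,
       -0.0004785 ]), 'tau': array([-4.68534417e-04, -4.43304992e+01, -1.78585857e+01, -2.20413999e-04,
        3.89863970e-03, -1.28683837e-07]), 'tcp_pos': array([ 0.19049831, -0.59458315,  0.23041774]), 'tool_rot': array([ 9.88020695e-01,  1.54318198e-01,  1.95962021e-05, -9.99445747e-04]), 'force': array([0.22068651, 0.49249106, 0.69615852]), 'ft_torque': array([-0.06076995, -0.01537975, -0.05332693]), 'gripper_force': 0.0, 'finger_gap': 0.9995988533992572}
```

View pics/scene0.png

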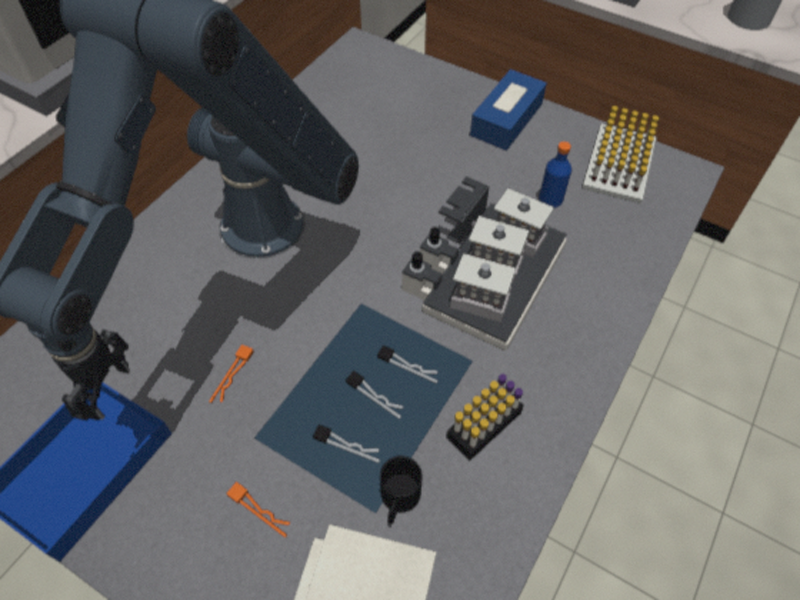

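View pics/top0.png

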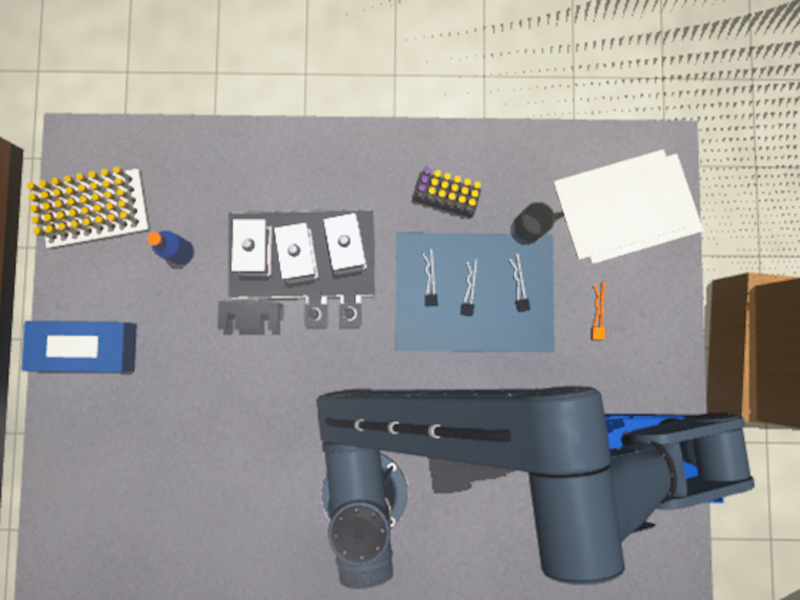

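The scene view shows three racks on the mixer, so all three cradles are filled. The top view (800x600 px) shows:
- **Clips:** three steel clips with black grips at (431,300), (467,309) and (522,304) on the blue mat.
- **Look-alikes:** orange clips, one at (598,310), which I leave alone.
- **Studs:** (248,244), (293,250) and (344,241).
- **Pins:** (316,314) and (350,314).
- **Bracket:** around (250,318).

The black-grip steel clips are the ones that fit the description. I'll confirm with an enlarged crop.

```bash
cat > h.py <<'E'
from station import *
import cv2,numpy as np
from scipy.spatial.transform import Rotation as Rt
C={n:calibration(n) for n in("scene","top")}
def ray(n,uv,z):
    c=C[n];d=c["R"].T@np.linalg.solve(c["camera_matrix"],[uv[0],uv[1],1.]);o=-c["R"].T@c["t"]
    return o+d*(z-o[2])/d[2]
def tri(uvs,uvt):
    A=[];b=[]
    for n,uv in(("scene",uvs),("top",uvt)):
        c=C[n];d=c["R"].T@np.linalg.solve(c["camera_matrix"],[uv[0],uv[1],1.]);d/=np.linalg.norm(d);o=-c["R"].T@c["t"]
        P=np.eye(3)-np.outer(d,d);A.append(P);b.append(P@o)
    A=np.vstack(A);b=np.hstack(b);x=np.linalg.lstsq(A,b,rcond=None)[0];return x,np.linalg.norm(A@x-b)
def proj(n,X):
    c=C[n];p=c["camera_matrix"]@(c["R"]@np.asarray(X,float)+c["t"]);return p[:2]/p[2]
def togo(X,yaw):
    "tool-frame shift and turn to TCP X, tool down, tool x axis at world angle yaw (half turns equal)"
    s=sense();R=Rt.from_quat(s["tool_rot"])
    best=None
    for k in(0,np.pi,-np.pi):
        T=Rt.from_matrix(np.array([[np.cos(yaw+k),np.sin(yaw+k),0],[np.sin(yaw+k),-np.cos(yaw+k),0],[0,0,-1]]).T)
        w=(R.inv()*T).as_rotvec()
        if best is None or np.linalg.norm(w)<np.linalg.norm(best[0]):best=(w,T)
    print("turn",np.round(best[0],3),"shift(now axes)",np.round(R.inv().apply(np.array(X)-s["tcp_pos"]),4),"shift(target axes)",np.round(best[1].inv().apply(np.array(X)-s["tcp_pos"]),4),"q6",round(s["q"][5],2))
E
python3 - <<'E'
from h import *
T=np.load("pics/top0.npy");S=np.load("pics/scene0.npy")
a=cv2.resize(T[140:240,150:280],None,fx=4,fy=4,interpolation=cv2.INTER_CUBIC)
b=cv2.resize(T[170:225,285:382],None,fx=4,fy=4,interpolation=cv2.INTER_CUBIC)
c=cv2.resize(S[120:220,275:400],None,fx=3,fy=3,interpolation=cv2.INTER_NEAREST)[:, :]
out=np.zeros((600,800,3),np.uint8);out[:300,:390]=cv2.resize(T[140:240,150:280],(390,300),interpolation=cv2.INTER_CUBIC)
out[:300,400:775]=cv2.resize(S[120:220,275:400],(375,300),interpolation=cv2.INTER_CUBIC)
out[305:525,:388]=b
d=cv2.resize(S[235:330,210:315],(315,285),interpolation=cv2.INTER_CUBIC);out[305:590,400:715]=d
cv2.imwrite("pics/crop1.png",out[:,:,::-1])
E
```

```text
(no output)
```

View pics/crop1.png

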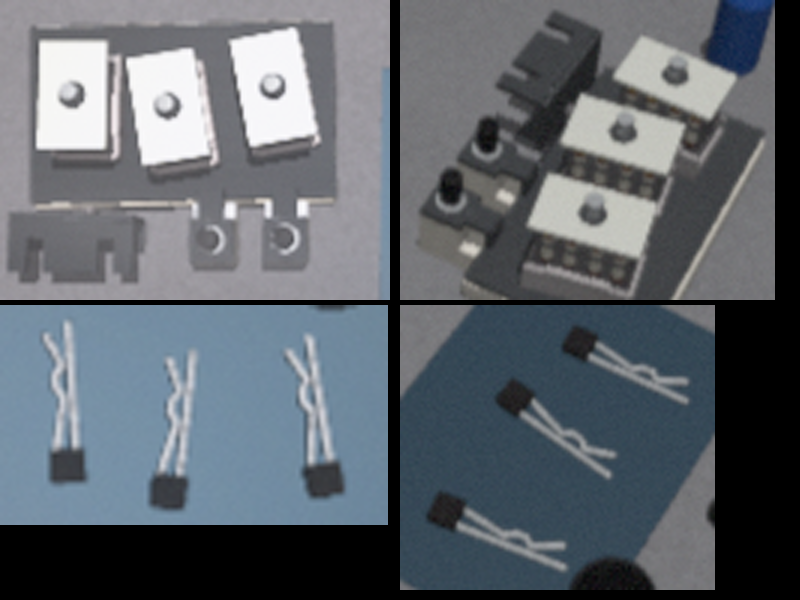

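The crop confirms it: three steel clips with black grips, bows to the image left (world +y), tips away from the robot. The racks have white plates with a stud in the middle, with the plates' long sides roughly along x. Now I'll measure.

```bash
cat > meas.py <<'E'
from h import *
def blobs(mask,amin,amax,fill=True):
    n,l,st,ce=cv2.connectedComponentsWithStats(mask.astype(np.uint8))
    return [(l==i) for i in range(1,n) if amin<=st[i,4]<=amax]
def rectworld(n,m,z):
    c=max(cv2.findContours(cv2.resize(m.astype(np.uint8)*255,None,fx=4,fy=4,interpolation=cv2.INTER_LINEAR)//128,cv2.RETR_EXTERNAL,cv2.CHAIN_APPROX_NONE)[0],key=cv2.contourArea)
    P=np.array([ray(n,(p[0]+.5)/4-.5,z)[:2] for p in c])
    (x,y),(w,h),a=cv2.minAreaRect((P*1000).astype(np.float32))
    if w<h:w,h,a=h,w,a+90
    a=(a+90)%180-90
    return np.round([x,y],1),np.round([w,h],1),round(a,2)
E
python3 - <<'E'
from meas import *
T=np.load("pics/top0.npy").astype(int);S=np.load("pics/scene0.npy").astype(int)
box=np.zeros(T.shape[:2],bool);box[143:205,158:268]=1
for m in blobs((T.min(2)>165)&box,300,3000):
    c=max(cv2.findContours(m.astype(np.uint8),0,1)[0],key=cv2.contourArea)
    for z in(.14,.15,.16):print("plate top",m.sum(),z,*rectworld("top",m,z))
box[:]=0;box[130:220,310:392]=1
for m in blobs((S.min(2)>135)&box,300,3000):
    ys,xs=np.where(m);print("scene",m.sum(),xs.mean().round(1),ys.mean().round(1))
    for z in(.14,.15,.16):print("plate scene",z,*rectworld("scene",m,z))
box[:]=0;box[165:240,280:385]=1
dark=(T.max(2)<75)&box
for m in blobs(dark,30,400):
    print("grip",m.sum(),*rectworld("top",m,.016))
bright=(T.min(2)>135)&box
for m in blobs(bright,20,400):
    ys,xs=np.where(m);P=np.array([ray("top",(u,v),.0035)[:2] for u,v in zip(xs,ys)])*1000
    print("wire",m.sum(),"farthest",P[P[:,0].argmax()].round(0),P.mean(0).round(0))
E
```

```text
plate top 836 0.14 [597.6  50.5] [134.1  80.4] 12.01
plate top 836 0.15 [595.9  49.8] [133.1  79.8] 12.01
plate top 836 0.16 [594.1  49.1] [132.2  79.2] 12.01
plate top 911 0.14 [585.7 267.3] [134.4  91.9] 1.65
plate top 911 0.15 [584.1 265.1] [133.5  91.2] 1.65
plate top 911 0.16 [582.4 262.8] [132.5  90.6] 1.65
plate top 896 0.14 [574.2 163.2] [134.8  86.4] 10.28
plate top 896 0.15 [572.6 161.8] [133.8  85.8] 10.28
plate top 896 0.16 [571.  160.3] [132.9  85.1] 10.28
scene 572 366.3 145.2
plate scene 0.14 [583.2 282.8] [125.1  83. ] 0.09
plate scene 0.15 [586.  273.5] [124.   82.3] 0.09
plate scene 0.16 [588.8 264.3] [123.   81.6] 0.09
scene 612 349.0 164.4
plate scene 0.14 [572.1 175.7] [123.1  81. ] 10.43
plate scene 0.15 [575.  167.4] [122.1  80.3] 10.43
plate scene 0.16 [577.9 159.1] [121.   79.6] 10.43
scene 709 339.2 191.4
plate scene 0.14 [596.6  63.4] [126.9  86. ] 11.82
plate scene 0.15 [599.2  56. ] [125.9  85.2] 11.82
plate scene 0.16 [601.9  48.6] [124.8  84.5] 11.82
grip 52 [ 635.3 -406.3] [60.5 17.3] -89.27
grip 56 [ 476.5 -160.1] [27.9 24.2] -89.27
grip 60 [ 467.2 -388.8] [32.4 28.7] -79.11
grip 57 [ 454.4 -249.5] [27.8 27.7] 0.12
wire 147 farthest [ 609. -162.] [ 550. -158.]
wire 140 farthest [ 601. -380.] [ 541. -383.]
wire 142 farthest [ 585. -275.] [ 527. -262.]
```

Run:
```python
from meas import *
T=np.load("pics/top0.npy");S=np.load("pics/scene0.npy")
def plates(n,im,r,thr):
    y0,y1,x0,x1=r;F=8
    g=cv2.resize(im[y0:y1,x0:x1].min(2).astype(np.float32),None,fx=F,fy=F,interpolation=cv2.INTER_CUBIC)
    k,l,st,ce=cv2.connectedComponentsWithStats((g>thr).astype(np.uint8));res=[]
    for i in range(1,k):
        if st[i,4]<300*F*F: continue
        m=(l==i).astype(np.uint8)
        m=cv2.morphologyEx(m,cv2.MORPH_OPEN,np.ones((5*F,5*F),np.uint8))
        c=max(cv2.findContours(m,0,1)[0],key=cv2.contourArea)
        px=lambda p:(np.array(p)+.5)/F-.5+[x0,y0]
        P=np.array([ray(n,px(q[0]),.157)[:2] for q in c])*1000
        rr=cv2.minAreaRect(P.astype(np.float32));h=cv2.fillPoly(np.zeros_like(m),[cv2.convexHull(c)],1)
        h2=cv2.erode(h,np.ones((4*F,4*F),np.uint8))
        med=np.median(g[h2>0]);w=np.clip(med-12-g,0,40)*(h2>0)
        ys,xs=np.mgrid[:g.shape[0],:g.shape[1]];cen=px([(xs*w).sum()/w.sum(),(ys*w).sum()/w.sum()])
        ctr=P.reshape(-1,2)
        res.append((rr[0][1],cen,rr));print(n,"rect c",np.round(rr[0],1),"size",np.round(rr[1],1),"ang",round(rr[2],2),"white",med,"studpx",cen.round(2),"stud area px",(w>12).sum()/F/F)
    return sorted(res,key=lambda a:a[0])
a=plates("top",T,(143,205,158,268),195);b=plates("scene",S,(125,222,310,392),150)
for p,q in zip(a,b): x,e=tri(q[1],p[1]);print("stud mid",(x*1000).round(1),"err",round(e*1000,1), "top@.169",(ray("top",p[1],.169)*1000).round(1),"scene@.169",(ray("scene",q[1],.169)*1000).round(1))
```

```text
top rect c [598.4  50.2] size [120.4  76. ] ang 11.72 white 246.34766 studpx [240.51 168.78] stud area px 61.046875
top rect c [586.7 269.6] size [118.3  75.1] ang 0.73 white 245.30418 studpx [173.79 171.47] stud area px 70.640625
top rect c [575.8 161.7] size [120.1  81.8] ang 10.31 white 246.3536 studpx [206.11 175.3 ] stud area px 70.640625
scene rect c [618.9 265.8] size [75.  58.5] ang 89.42 white 188.71742 studpx [369.94 146.69] stud area px 3.125
scene rect c [605.5 166.3] size [62.4 75.1] ang 10.26 white 189.39603 studpx [352.58 165.42] stud area px 6.203125
scene rect c [600.4  47. ] size [118.6  75. ] ang 12.07 white 189.70288 studpx [338.88 190.18] stud area px 86.609375
stud mid [597.9  51.1 156.3] err 0.2 top@.169 [595.5  50.2 169. ] scene@.169 [601.5  41.9 169. ]
stud mid [581.6 168.1 145.6] err 8.3 top@.169 [572.7 161.3 169. ] scene@.169 [592.6 152.8 169. ]
stud mid [593.4 275.8 141.9] err 7.9 top@.169 [584.  266.5 169. ] scene@.169 [604.8 255.  169. ]
```

Three racks are present, and the plate tops are at about z=0.157, since the 120x75 size fits there. I'll go to clip A first, with its grip at about (0.476,-0.160) and yaw of about 0.06.

Run:
```python
from h import *
togo([.4765,-.160,.10],0.06)
```

```text
turn [-0.002 -0.     0.25 ] shift(now axes) [ 0.4049 -0.3264  0.1312] shift(target axes) [ 0.3115 -0.4167  0.1304] q6 -0.18
```

Call:
apply_moves(plan=[[0, 0, 0, 0, 0, 0.125, -1], [0, 0, 0, 0, 0, 0.125, -1], [0.031, -0.042, 0.005, 0, 0, 0, -1], [0.031, -0.042, 0.005, 0, 0, 0, -1], [0.031, -0.042, 0.005, 0, 0, 0, -1], [0.031, -0.042, 0.01, 0, 0, 0, -1], [0.031, -0.042, 0.01, 0, 0, 0, -1], [0.031, -0.042, 0.01, 0, 0, 0, -1]])

```text
t: 1.1
tcp_pos: [0.3618, -0.331, 0.1859]
tool_rot: [1.0, 0.03, 0.0, -0.0]
force: [0.2, -0.4, -0.5]
finger_gap: 0.999
gripper_force: 0.0
```

Call:
apply_moves(plan=[[0.031, -0.042, 0.01, 0, 0, 0, -1], [0.031, -0.042, 0.02, 0, 0, 0, -1], [0.031, -0.042, 0.02, 0, 0, 0, -1], [0.031, -0.039, 0.03, 0, 0, 0, -0.5], [0, 0, 0, 0, 0, 0, -0.3], [0, 0, 0, 0, 0, 0, -0.2]])

```text
t: 1.85
tcp_pos: [0.475, -0.1605, 0.1062]
tool_rot: [1.0, 0.03, -0.0, 0.0]
force: [0.1, -0.7, 0.2]
finger_gap: 0.596
gripper_force: 0.0
```

Run:
```python
from h import *
togo([.4765,-.160,.0],0.06);s=sense();print(s["tcp_pos"],s["finger_gap"])
im=snapshot("top");np.save("pics/top1.npy",im);i2=snapshot("scene")
u,v=(270,120);out=np.hstack([cv2.resize(im[150:250,280:390],(440,400)),cv2.resize(i2[230:330,200:290],(360,400))])
cv2.imwrite("pics/c2.png",out[:,:,::-1])
```

```text
turn [0.    0.    0.001] shift(now axes) [ 0.0016 -0.0004  0.1062] shift(target axes) [ 0.0015 -0.0004  0.1062] q6 0.96
[ 0.47501801 -0.16052796  0.10619425] 0.5962937342710478
```

View pics/c2.png

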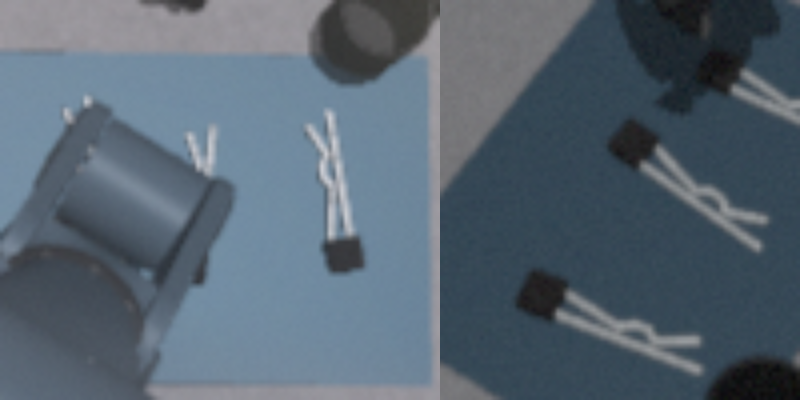

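The picture shows the open gripper above clip A's grip at the right panel's (720,65), with the other clips undisturbed. The arm hides the top view. I'll lower and close.

Call:
apply_moves(plan=[[0.0015, 0, 0.04, 0, 0, 0, -0.2], [0, 0, 0.04, 0, 0, 0, -0.2], [0, 0, 0.018, 0, 0, 0, -0.2], [0, 0, 0.006, 0, 0, 0, -0.2], [0, 0, 0, 0, 0, 0, -0.2]], force=30)

```text
t: 2.58
tcp_pos: [0.4767, -0.1614, 0.0028]
tool_rot: [1.0, 0.029, 0.0, 0.0]
force: [-0.8, 0.8, -0.8]
finger_gap: 0.602
gripper_force: 0.0
```

Call:
apply_moves(plan=[[0, 0, 0, 0, 0, 0, 0.2], [0, 0, 0, 0, 0, 0, 0.6], [0, 0, 0, 0, 0, 0, 1], [0, 0, 0, 0, 0, 0, 1], [0, 0, 0, 0, 0, 0, 1]], force=60)

```text
t: 3.2
tcp_pos: [0.4772, -0.1609, 0.0037]
tool_rot: [1.0, 0.03, 0.001, 0.001]
force: [-1.1, -1.6, 5.6]
finger_gap: 0.336
gripper_force: 59.8
```

Clip A is gripped, with a gap of about 29 mm. I'll lift it and carry it to the stand-off in front of the first rack (y about 0.05).

Run:
```python
from h import *
togo([.448,.026,.20],0.208)
```

```text
turn [ 0.002 -0.002 -0.148] shift(now axes) [-0.0176 -0.188  -0.1967] shift(target axes) [ 0.01   -0.1889 -0.1963] q6 0.96
```

Call:
apply_moves(plan=[[0, 0, -0.03, 0, 0, 0, 1], [0, 0, -0.05, 0, 0, 0, 1], [0, 0, -0.05, 0, 0, 0, 1], [0, 0, -0.05, 0, 0, 0, 1], [0, 0, -0.0, 0, 0, -0.15, 1]])

```text
t: 3.82
tcp_pos: [0.4791, -0.1616, 0.187]
tool_rot: [0.994, 0.107, 0.004, 0.003]
force: [-1.0, 0.2, -1.1]
finger_gap: 0.331
gripper_force: 59.4
```

Run:
```python
from h import *
togo([.448,.026,.20],0.208)
```

```text
turn [ 0.007 -0.008  0.006] shift(now axes) [ 0.0096 -0.1898 -0.0143] shift(target axes) [ 0.0083 -0.19   -0.013 ] q6 0.81
```

Call:
apply_moves(plan=[[0.002, -0.045, -0.004, 0, 0, 0, 1], [0.002, -0.045, -0.004, 0, 0, 0, 1], [0.002, -0.05, -0.004, 0, 0, 0, 1], [0.002, -0.05, 0, 0, 0, 0, 1], [0, 0, 0, 0, 0, 0, 1], [0, 0, 0, 0, 0, 0, 1]])

```text
t: 4.58
tcp_pos: [0.4452, 0.027, 0.1948]
tool_rot: [0.994, 0.105, 0.001, 0.0]
force: [-0.0, -0.6, 0.3]
finger_gap: 0.332
gripper_force: 59.5
```

Run:
```python
from h import *
togo([.448,.026,.162],0.208);s=sense();print(s["tcp_pos"],s["tool_rot"],s["force"])
im=snapshot("top");i2=snapshot("scene");np.save("pics/t3.npy",im);np.save("pics/s3.npy",i2)
out=np.hstack([cv2.resize(im[140:230,200:290],(400,400),interpolation=cv2.INTER_CUBIC),cv2.resize(i2[140:230,275:375],(400,360),interpolation=cv2.INTER_CUBIC)[:, :] if 0 else cv2.resize(i2[140:230,275:365],(400,400),interpolation=cv2.INTER_CUBIC)])
cv2.imwrite("pics/c3.png",out[:,:,::-1])
```

```text
turn [ 0.001 -0.001  0.003] shift(now axes) [0.0025 0.0016 0.0328] shift(target axes) [0.0025 0.0016 0.0328] q6 1.17
[0.44519706 0.02702029 0.19475775] [9.94447514e-01 1.05230823e-01 6.67683945e-04 4.12539952e-04] [-0.03925253 -0.60665047  0.2734755 ]
```

View pics/c3.png

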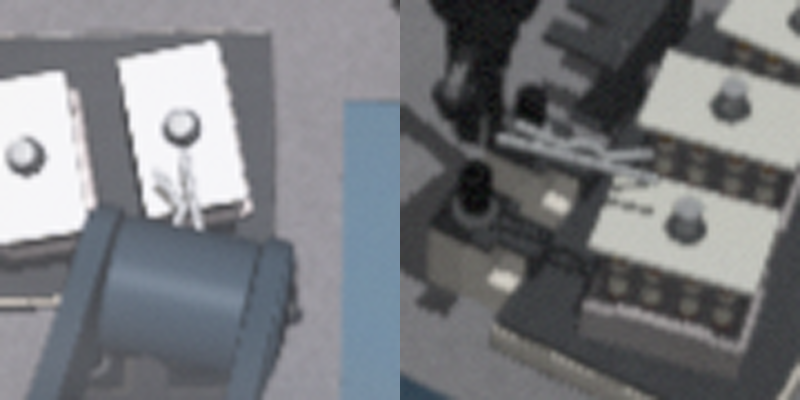

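The leg is over the plate, with its tip at left (183,150) just short of the stud at (182,126) and well lined up. I'll lower towards the plate.

Call:
apply_moves(plan=[[0.0025, 0.0016, 0.015, 0, 0, 0, 1], [0, 0, 0.012, 0, 0, 0, 1], [0, 0, 0.0045, 0, 0, 0, 1], [0, 0, 0, 0, 0, 0, 1]])

```text
t: 5.18
tcp_pos: [0.4474, 0.0258, 0.1624]
tool_rot: [0.995, 0.104, -0.001, -0.0]
force: [0.2, 0.5, -1.1]
finger_gap: 0.332
gripper_force: 59.5
```

Run:
```python
from h import *
togo([.448,.026,.162],0.208);s=sense();print(s["tcp_pos"],s["force"],s["ft_torque"])
im=snapshot("top");i2=snapshot("scene");np.save("pics/t4.npy",im);np.save("pics/s4.npy",i2)
for n,I,b,th in(("t",im,(160,195,225,250),0),("s",i2,(170,205,305,345),0)):
    pass
out=np.hstack([cv2.resize(im[155:200,220:265],(400,400),interpolation=cv2.INTER_CUBIC),cv2.resize(i2[165:215,300:350],(400,400),interpolation=cv2.INTER_CUBIC)])
cv2.imwrite("pics/c4.png",out[:,:,::-1])
tcp=s["tcp_pos"];R=Rt.from_quat(s["tool_rot"])
ax=R.apply([1,0,0]);ly=np.array([-ax[1],ax[0],0])
print(ax)
for d in(132,100,77): # points on the leg
    P=tcp+ax*d/1000-ly*.008+[0,0,-.0037+.0035]
    print(d,(proj("top",P)-[220,155]+.5)*400/45,(proj("scene",P)-[300,165]+.5)*8)
```

```text
turn [-0.     0.001  0.001] shift(now axes) [ 0.0006 -0.0001  0.0004] shift(target axes) [ 0.0006 -0.0001  0.0004] q6 1.17
[0.44738851 0.02580883 0.1624103 ] [ 0.18945688  0.4843815  -1.05308517] [ 0.02868502  0.02820082 -0.00685905]
[ 0.97822045  0.20756591 -0.00106978]
132 [200.20487749 177.29325942] [263.76141759 184.93784567]
100 [216.78952449 262.14870233] [184.19490738 162.72639469]
77 [228.74993129 323.34419327] [127.38082131 146.86641434]
```

View pics/c4.png

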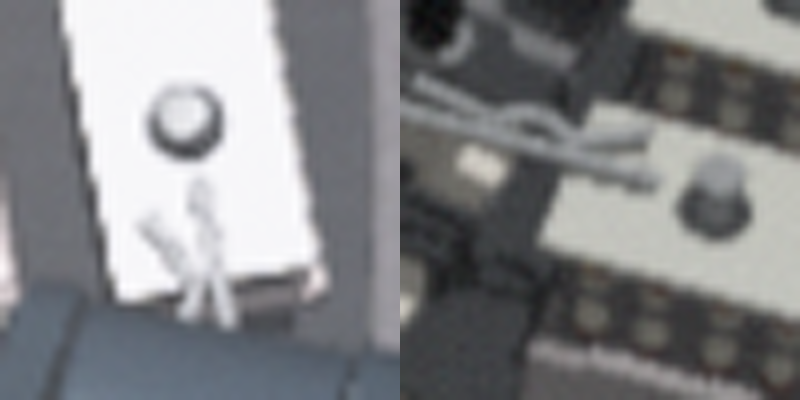

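Projecting the leg's tip from the arm's kinematics agrees with both views: top (200,177) against about (200,180) seen, scene (263,185) against about (260,183). I'll check the stud the same way.

Run:
```python
from h import *
for H in([.5985,.0497],[.600,.050]):
  for z in(.157,.181):
    P=[*H,z];print(H,z,(proj("top",P)-[220,155]+.5)*400/45,(proj("scene",P)-[300,165]+.5)*8)
im=np.load("pics/t4.npy");i2=np.load("pics/s4.npy")
g=im.min(2)[160:182,232:250];print(g[:, :])
g=i2.max(2)[178:198,332:346];print(g)
```

```text
[0.5985, 0.0497] 0.157 [190.34512034 124.81289508] [314.42789281 207.45119337]
[0.5985, 0.0497] 0.181 [186.06026131 113.04612265] [320.83016656 168.95644223]
[0.6, 0.05] 0.157 [189.60609801 120.77937581] [318.24241541 208.55304612]
[0.6, 0.05] 0.181 [185.30890398 108.94419197] [324.6978332  170.06584043]
[[246 246 247 247 246 247 247 247 246 246 247 246 247 247 246 246 246 246]
 [247 247 247 246 247 247 247 247 247 246 247 247 247 246 247 246 247 247]
 [247 246 246 247 246 247 247 247 246 247 246 246 246 246 246 246 246 247]
 [247 247 247 246 247 247 246 247 246 247 247 246 246 246 247 247 246 247]
 [246 246 247 247 247 247 233 221 225 222 219 232 244 246 247 247 247 247]
 [247 247 246 247 247 232 203 194 203 201 169 172 226 244 247 247 246 247]
 [247 246 247 246 242 200 202 220 223 228 219 159 167 236 247 247 247 247]
 [247 247 247 247 220 176 205 222 227 231 235 183 124 227 247 247 246 246]
 [246 246 246 247 191 136 202 224 229 232 226 162 111 216 244 247 247 247]
 [247 247 247 247 191 113 168 215 228 220 177 124 108 218 244 247 247 246]
 [247 247 247 247 209 119 111 158 179 155 11
[... 1337 characters left out ...]
2 196 193 171 152 152 154 155 157 157 174 189 192]
 [165 187 196 187 148 137 148 152 157 154 146 176 191 194]
 [170 190 188 153 107 103 126 147 145 139 128 178 195 196]
 [188 193 176 112  75  76  97 118 119 109 101 153 188 195]
 [192 191 145  90  74  83  93  90  96  85  80 115 181 195]
 [195 187 140  84  69  83  92  95  96  82  69  92 177 192]
 [194 191 168 103  73  79  86  93  91  81  76 101 178 195]
 [195 194 188 143  99  86  77  80  77  77  92 151 187 196]
 [195 194 193 177 159 136 100  84  92 112 151 184 196 197]
 [195 193 195 193 192 179 159 155 160 167 188 193 196 194]
 [195 195 196 193 194 194 190 193 191 193 194 194 196 194]
 [193 195 195 194 195 195 195 195 194 194 194 194 194 193]]
```

The stud is within about 0.5 mm of the leg line, to the +y side. I'll trim that and slide the tip in.

Call:
apply_moves(plan=[[0.004, -0.0004, 0, 0, 0, 0, 1], [0.006, 0, 0, 0, 0, 0, 1], [0.006, 0, 0, 0, 0, 0, 1], [0.005, 0, 0, 0, 0, 0, 1], [0, 0, 0, 0, 0, 0, 1]])

```text
t: 5.9
tcp_pos: [0.4686, 0.031, 0.1626]
tool_rot: [0.994, 0.105, 0.0, -0.0]
force: [1.0, 0.3, -2.8]
finger_gap: 0.336
gripper_force: 59.3
```

No resistance, so the tip is in the hole. I'll go on to the bow's contact and push through.

Call:
apply_moves(plan=[[0.006, 0, 0, 0, 0, 0, 1], [0.006, 0, 0, 0, 0, 0, 1], [0.006, 0, 0, 0, 0, 0, 1], [0, 0, 0, 0, 0, 0, 1]])

```text
t: 6.4
tcp_pos: [0.4866, 0.0347, 0.1627]
tool_rot: [0.994, 0.105, 0.001, 0.0]
force: [1.1, 0.5, -3.6]
finger_gap: 0.33
gripper_force: 59.3
```

Call:
apply_moves(plan=[[0.006, 0, 0, 0, 0, 0, 1], [0.006, 0, 0, 0, 0, 0, 1], [0.006, 0, 0, 0, 0, 0, 1], [0.006, 0, 0, 0, 0, 0, 1], [0, 0, 0, 0, 0, 0, 1]])

```text
t: 7.02
tcp_pos: [0.5095, 0.0401, 0.1627]
tool_rot: [0.994, 0.105, 0.0, -0.0]
force: [-2.4, 2.8, -4.3]
finger_gap: 0.331
gripper_force: 59.4
```

Run:
```python
from h import *
s=sense();ax=np.array([np.cos(.208),np.sin(.208)]);print(s["tcp_pos"],s["force"],"origin to go mm",((np.array([.5988,.0503])-s["tcp_pos"][:2])@ax-.077)*1000)
```

```text
[0.50951324 0.04009272 0.16265607] [-2.36172061  2.77694333 -4.32033965] origin to go mm 12.470098078386934
```

Call:
apply_moves(plan=[[0.005, 0, 0, 0, 0, 0, 1], [0.004, 0, 0, 0, 0, 0, 1], [0.003, 0, 0, 0, 0, 0, 1], [0, 0, 0, 0, 0, 0, 1]])

```text
t: 7.52
tcp_pos: [0.5213, 0.0421, 0.1626]
tool_rot: [0.995, 0.105, 0.0, -0.0]
force: [-1.6, 1.8, -5.7]
finger_gap: 0.327
gripper_force: 59.4
```

Run:
```python
from h import *
s=sense();ax=np.array([np.cos(.208),np.sin(.208)]);print(s["tcp_pos"],s["force"],"origin to go mm",((np.array([.5988,.0503])-s["tcp_pos"][:2])@ax-.077)*1000)
i2=snapshot("scene");np.save("pics/s5.npy",i2)
out=cv2.resize(i2[150:220,290:370],(800,600) if 0 else (640,560),interpolation=cv2.INTER_CUBIC)
cv2.imwrite("pics/c5.png",out[:,:,::-1])
```

```text
[0.521258   0.04213856 0.16256942] [-1.60273065  1.80626993 -5.6948512 ] origin to go mm 0.5560163152693726
```

View pics/c5.png

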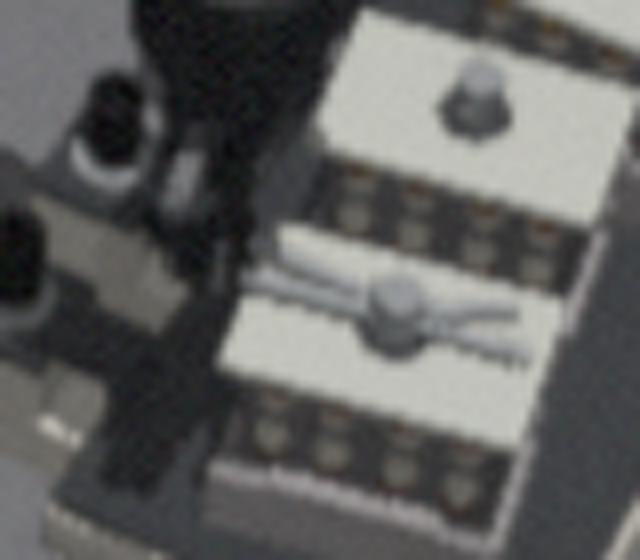

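The leg passes through the stud and the bow lies behind it. The axial force has dropped, which means it snapped. I'll lower a little to relieve the vertical load, nudge, release and rise.

Call:
apply_moves(plan=[[0.0005, 0, 0.001, 0, 0, 0, 1], [0, 0, 0.001, 0, 0, 0, 1], [0, 0, 0, 0, 0, 0, 1]])

```text
t: 7.95
tcp_pos: [0.5223, 0.042, 0.1613]
tool_rot: [0.995, 0.105, 0.001, 0.0]
force: [-1.2, 0.7, -3.3]
finger_gap: 0.334
gripper_force: 59.9
```

Call:
apply_moves(plan=[[0, 0, 0, 0, 0, 0, 0.1], [0, 0, 0, 0, 0, 0, -0.2], [0, 0, 0, 0, 0, 0, -0.3], [0, 0, -0.03, 0, 0, 0, -0.3], [0, 0, -0.05, 0, 0, 0, -0.3], [0, 0, 0, 0, 0, 0, -0.3]])

```text
t: 8.7
tcp_pos: [0.5246, 0.0418, 0.2448]
tool_rot: [0.994, 0.105, 0.005, 0.001]
force: [-0.1, 0.2, -0.9]
finger_gap: 0.647
gripper_force: 0.0
```

Run:
```python
from h import *
s=sense();print(s["tcp_pos"])
i2=snapshot("scene");np.save("pics/s6.npy",i2)
im=snapshot("top");np.save("pics/t6.npy",im)
for o in (0,.01):
  P=[.5988+(.055-o)*np.cos(.208),.0503+(.055-o)*np.sin(.208),.1605];print("tip px scene",proj("scene",P),"top",proj("top",P))
g=i2.max(2)[186:200,346:362];print(g)
from meas import rectworld,blobs
box=np.zeros(im.shape[:2],bool);box[165:240,280:385]=1
for m in blobs((im.max(2).astype(int)<75)&box,30,150): print("grip",m.sum(),*rectworld("top",m,.016))
togo([.4545,-.2495,.1],-.12)
```

```text
[0.5245968  0.04181979 0.24484462]
tip px scene [356.43677643 194.49271142] top [237.50150999 151.98946863]
tip px scene [353.26659439 193.60683322] top [238.07470266 154.93941392]
[[193 191 195 189 191 186 189 177 162 153 157 133 101  79  69 107]
 [191 191 191 193 179 178 180 175 179 184 190 174 157 149 117 138]
 [178 174 181 180 166 167 170 168 170 179 191 190 187 189 152 149]
 [151 152 155 158 156 153 150 148 148 174 189 192 194 189 157 153]
 [125 145 147 147 164 167 165 164 165 187 193 191 194 186 155 142]
 [144 153 155 164 182 187 188 190 192 193 192 195 192 166 136 119]
 [148 151 158 170 179 176 172 183 189 192 194 194 188 132 100  85]
 [149 131 140 149 154 151 161 171 180 172 180 190 182 117  86  70]
 [178 162 160 163 134 123 142 147 155 155 166 187 164 105  76  69]
 [192 189 190 191 167 158 159 135 148 132 141 180 132  88  72  70]
 [191 195 196 193 190 187 186 170 175 164 164 179 118  80  70  70]
 [193 192 193 194 192 194 195 193 189 192 191 164 106  77  69  70]
 [193 192 192 192 193 194 193 195 194 195 184 130  83  70  68  71]
 [193 194 195 194 194 191 194 192 197 194 184 115  73  72  70  71]]
grip 51 [ 635.3 -404.5] [56.9 17.3] -89.27
grip 60 [ 467.2 -388.8] [32.4 28.7] -79.11
grip 57 [ 454.4 -249.5] [27.8 27.7] 0.12
turn [ 0.    -0.002  0.33 ] shift(now axes) [-0.1266  0.2712  0.1412] shift(target axes) [-0.0317  0.2976  0.1413] q6 1.23
```

Clip A is home: its tip is seen at about (356.5,195) against (356.4,194.5) predicted. Next is clip B at (0.454,-0.250).

Call:
apply_moves(plan=[[0, 0, 0, 0, 0, 0.165, -0.3], [0, 0, 0, 0, 0, 0.165, -0.3], [-0.006, 0.058, 0.0, 0, 0, 0, -0.2], [-0.006, 0.058, 0.01, 0, 0, 0, -0.2], [-0.006, 0.058, 0.02, 0, 0, 0, -0.2], [-0.006, 0.058, 0.02, 0, 0, 0, -0.2], [-0.006, 0.058, 0.02, 0, 0, 0, -0.2], [0, 0.008, 0.05, 0, 0, 0, -0.2]])

```text
t: 9.8
tcp_pos: [0.4565, -0.2552, 0.1203]
tool_rot: [0.998, -0.063, 0.002, 0.002]
force: [-0.6, 0.4, -1.0]
finger_gap: 0.599
gripper_force: 0.0
```

Call:
apply_moves(plan=[[0, 0, 0, 0, 0, 0, -0.2]])

```text
t: 9.93
tcp_pos: [0.4523, -0.2484, 0.1165]
tool_rot: [0.998, -0.061, -0.005, -0.004]
force: [0.0, 1.1, -0.7]
finger_gap: 0.597
gripper_force: 0.0
```

Run:
```python
from h import *
togo([.4550,-.2495,.003],-.12)
```

```text
turn [-0.007  0.01  -0.003] shift(now axes) [0.0039 0.0015 0.1135] shift(target axes) [0.0028 0.0007 0.1135] q6 0.97
```

Call:
apply_moves(plan=[[0.0015, 0.0005, 0.04, 0, 0, 0, -0.2], [0, 0, 0.04, 0, 0, 0, -0.2], [0, 0, 0.02, 0, 0, 0, -0.2], [0, 0, 0.008, 0, 0, 0, -0.2], [0, 0, 0, 0, 0, 0, -0.2]])

```text
t: 10.55
tcp_pos: [0.4578, -0.2502, 0.0135]
tool_rot: [0.998, -0.059, 0.0, 0.0]
force: [0.7, 1.0, -0.0]
finger_gap: 0.602
gripper_force: 0.0
```

Run:
```python
from h import *
togo([.4550,-.2495,.003],-.12)
```

```text
turn [ 0.    -0.     0.001] shift(now axes) [-0.0028 -0.0004  0.0105] shift(target axes) [-0.0028 -0.0004  0.0105] q6 0.98
```

Call:
apply_moves(plan=[[-0.0015, 0, 0.0095, 0, 0, 0, -0.2], [0, 0, 0, 0, 0, 0, 0.2], [0, 0, 0, 0, 0, 0, 0.6], [0, 0, 0, 0, 0, 0, 1], [0, 0, 0, 0, 0, 0, 1], [0, 0, 0, 0, 0, 0, 1]], force=60)

```text
t: 11.3
tcp_pos: [0.4559, -0.2506, 0.0038]
tool_rot: [0.998, -0.06, 0.0, 0.0]
force: [-1.0, 0.7, 5.8]
finger_gap: 0.332
gripper_force: 60.0
```

Call:
apply_moves(plan=[[0, 0, -0.03, 0, 0, 0, 1], [0, 0, -0.055, 0, 0, 0, 1], [0, 0, -0.055, 0, 0, 0, 1], [0, 0, -0.055, 0, 0, -0.15, 1], [0, 0, -0.0, 0, 0, -0.15, 1], [0, 0, 0, 0, 0, 0, 1]])

```text
t: 12.05
tcp_pos: [0.4557, -0.2504, 0.1988]
tool_rot: [0.996, 0.089, 0.0, 0.0]
force: [-0.8, -0.2, -1.4]
finger_gap: 0.336
gripper_force: 59.5
```

Run:
```python
from h import *
# re-measure studs B and C: plate rect and bright disc/dark ring silhouette with thresholds, hands clear of racks
im=np.load("pics/t4.npy");i2=np.load("pics/s4.npy");i6=np.load("pics/s6.npy")
for name,H in(("A",(.5988,.0503)),("B",(.5758,.1617)),("C",(.5867,.2680))):
  for n,I in(("top",im),("scene",i2)):
    p=proj(n,[*H,.169]);u,v=np.round(p).astype(int);w=7 if n=="top" else 7
    F=8;g=cv2.resize(I[v-w:v+w+1,u-w:u+w+1].max(2).astype(np.float32),None,fx=F,fy=F,interpolation=cv2.INTER_CUBIC)
    thr={"top":215,"scene":170}[n];k,l,st,ce=cv2.connectedComponentsWithStats((g<thr).astype(np.uint8))
    i=l[len(g)//2,len(g)//2];x,y,a,b,ar=st[i]
    f=lambda c:(np.array(c)+.5)/F-.5+[u-w,v-w]
    print(name,n,"area",ar/64,"cen",f(ce[i]).round(2),"bbox c",f([x+a/2,y+b/2]).round(2),"pred .157",proj(n,[*H,.157]).round(2),".181",proj(n,[*H,.181]).round(2), "bbox size",a/F,b/F)
togo([.42,.14,.2],.18)
```

```text
A top area 174.328125 cen [239.84 167.73] bbox c [240.06 168.06] pred .157 [240.73 168.45] .181 [240.25 167.12] bbox size 15.0 15.0
A scene area 88.984375 cen [338.94 189.9 ] bbox c [338.69 189.69] pred .157 [338.98 190.34] .181 [339.78 185.53] bbox size 10.5 11.75
B top area 171.75 cen [206.09 173.56] bbox c [206.06 174.06] pred .157 [206.55 174.97] .181 [205.47 173.75] bbox size 15.0 15.0
B scene area 115.5 cen [349.77 160.53] bbox c [349.94 160.94] pred .157 [348.69 163.95] .181 [349.58 159.  ] bbox size 13.25 14.75
C top area 168.140625 cen [172.68 170.77] bbox c [173.06 171.06] pred .157 [174.16 171.26] .181 [172.53 169.98] bbox size 15.0 15.0
C scene area 116.1875 cen [367.68 141.29] bbox c [367.94 141.75] pred .157 [366.12 144.56] .181 [367.21 139.52] bbox size 13.25 14.375
turn [ 0.001 -0.    -0.002] shift(now axes) [ 0.034  -0.3906 -0.0015] shift(target axes) [ 0.0348 -0.3905 -0.0012] q6 0.68
```

```bash
cat > stud.py <<'E'
from h import *
def stud(I,n,H):
    p=proj(n,[*H,.167]);u,v=np.round(p).astype(int);w=8;F=8
    g=cv2.resize(I[v-w:v+w+1,u-w:u+w+1].min(2).astype(np.float32),None,fx=F,fy=F,interpolation=cv2.INTER_CUBIC)
    c=[q for q in cv2.findContours((g<{"top":215,"scene":165}[n]).astype(np.uint8),0,1)[0] if cv2.contourArea(q)>15*64]
    c=min(c,key=lambda q:abs(q.reshape(-1,2).mean(0)-len(g)/2).sum());h=cv2.convexHull(c);M=cv2.moments(h);x,y,a,b=cv2.boundingRect(h)
    f=lambda c:(np.array(c)+.5)/F-.5+[u-w,v-w]
    return f([M["m10"]/M["m00"],M["m01"]/M["m00"]]),np.array([a,b])/F,M["m00"]/64
E
python3 - <<'E'
from stud import *
im=np.load("pics/t4.npy");i2=np.load("pics/s4.npy");i0=np.load("pics/top0.npy");j0=np.load("pics/scene0.npy")
off={}
for name,H in(("A",(.5988,.0503)),("B",(.5758,.1617)),("C",(.5867,.2680))):
  for n,I in(("top",i0),("scene",j0),("top",im),("scene",i2)):
    c,s,a=stud(I,n,H);d=c-proj(n,[*H,.165]);d1=(ray(n,c,.165)-[*H,.165])[:2]*1000;print(name,n,"cen",c.round(2),"size",s,"area",round(a,1),"diff px",d.round(2),"mm",d1.round(2))
E
```

```text
A top cen [240.47 168.49] size [9.375 9.   ] area 67.1 diff px [-0.1   0.48] mm [-1.58  0.31]
A scene cen [338.94 189.89] size [10.375 11.125] area 86.2 diff px [-0.31  1.14] mm [ 1.25 -4.42]
A top cen [240.47 168.48] size [9.375 9.   ] area 67.2 diff px [-0.11  0.47] mm [-1.56  0.31]
A scene cen [338.95 189.87] size [10.625 11.375] area 88.3 diff px [-0.3   1.12] mm [ 1.23 -4.32]
B top cen [205.47 175.02] size [9.75  9.875] area 69.8 diff px [-0.72  0.45] mm [-1.51  2.3 ]
B scene cen [349.05 162.77] size [10.25  11.125] area 81.5 diff px [0.07 0.46] mm [ 1.06 -1.6 ]
B top cen [205.48 175.03] size [9.75  9.875] area 69.9 diff px [-0.71  0.46] mm [-1.54  2.28]
B scene cen [349.11 162.71] size [10.25  11.625] area 83.4 diff px [0.12 0.4 ] mm [ 1.09 -1.3 ]
C top cen [173.64 171.29] size [9.5   9.625] area 69.3 diff px [0.02 0.45] mm [-1.5  -0.11]
C scene cen [366.51 143.66] size [ 9.625 10.875] area 77.0 diff px [0.03 0.77] mm [ 1.6  -3.09]
C top cen [173.65 171.29] size [9.5   9.625] area 69.4 diff px [0.03 0.46] mm [-1.5  -0.14]
C scene cen [367.59 140.12] size [15.375 15.375] area 187.8 diff px [ 1.11 -2.77] mm [-2.32 13.3 ]
```

Call:
apply_moves(plan=[[0, -0.02, -0.01, 0, 0, 0, 1], [0.005, -0.055, 0, 0, 0, 0, 1], [0.005, -0.055, 0, 0, 0, 0, 1], [0.005, -0.055, 0, 0, 0, 0, 1], [0.005, -0.055, 0, 0, 0, 0, 1], [0.005, -0.055, 0, 0, 0, 0, 1], [0.005, -0.055, 0, 0, 0, 0, 1], [0.005, -0.03, 0, 0, 0, 0, 1]])

```text
t: 13.05
tcp_pos: [0.4195, 0.1326, 0.2079]
tool_rot: [0.996, 0.09, -0.002, -0.0]
force: [0.4, -0.3, 0.2]
finger_gap: 0.335
gripper_force: 59.5
```

With rack A as reference, rack B's hole is at (0.5758,0.1639), axis 0.181 rad, and rack C's is at (0.587,0.2677). Next is B's stand-off.

Run:
```python
from h import *
togo([.4249,.1444,.1605],0.181)
```

```text
turn [-0.001  0.003 -0.   ] shift(now axes) [ 0.0076 -0.0106  0.0473] shift(target axes) [ 0.0074 -0.0106  0.0474] q6 1.44
```

Call:
apply_moves(plan=[[0.007, -0.0105, 0.01, 0, 0, 0, 1], [0, 0, 0.02, 0, 0, 0, 1], [0, 0, 0.012, 0, 0, 0, 1], [0, 0, 0.004, 0, 0, 0, 1], [0, 0, 0, 0, 0, 0, 1], [0, 0, 0, 0, 0, 0, 1]])

```text
t: 13.8
tcp_pos: [0.4277, 0.1409, 0.1627]
tool_rot: [0.996, 0.089, 0.0, 0.0]
force: [-0.2, 0.2, 0.4]
finger_gap: 0.331
gripper_force: 59.5
```

```bash
cat > chk.py <<'E'
from stud import *
import sys
H=tuple(map(float,sys.argv[1:3]));yaw=float(sys.argv[3])
ax=np.array([np.cos(yaw),np.sin(yaw)]);T=np.array(H)-ax*.152+.008*np.array([-ax[1],ax[0]])
togo([*T,.161],yaw);s=sense();print(s["tcp_pos"],s["force"])
im=snapshot("top");i2=snapshot("scene")
tcp=s["tcp_pos"];a=Rt.from_quat(s["tool_rot"]).apply([1,0,0]);
if a[0]<0:a=-a
ly=np.array([-a[1],a[0],0])
L=[tcp+a*d/1000-ly*.008 for d in(132,77)]
out=[]
for n,I in(("top",im),("scene",i2)):
    c=np.round(proj(n,[*H,.16])).astype(int)+([0,8] if n=="top" else [-8,0]);r=25
    o=cv2.resize(I[c[1]-r:c[1]+r,c[0]-r:c[0]+r],(400,400),interpolation=cv2.INTER_CUBIC)
    for P in L+[[*H,.157]]:
        q=(proj(n,P)-c+r+.5)*8;cv2.circle(o,tuple(int(v) for v in q),2,(255,0,0),-1)
    out.append(o)
cv2.imwrite(f"pics/{sys.argv[4]}.png",np.hstack(out)[:,:,::-1])
E
python3 chk.py .5758 .1639 .181 c7
```

```text
turn [ 0.    -0.001 -0.002] shift(now axes) [-0.0022 -0.0039  0.0017] shift(target axes) [-0.0022 -0.0039  0.0017] q6 1.46
[0.42772417 0.14093002 0.16268884] [-0.24366512  0.1782199   0.43277889]
```

View pics/c7.png

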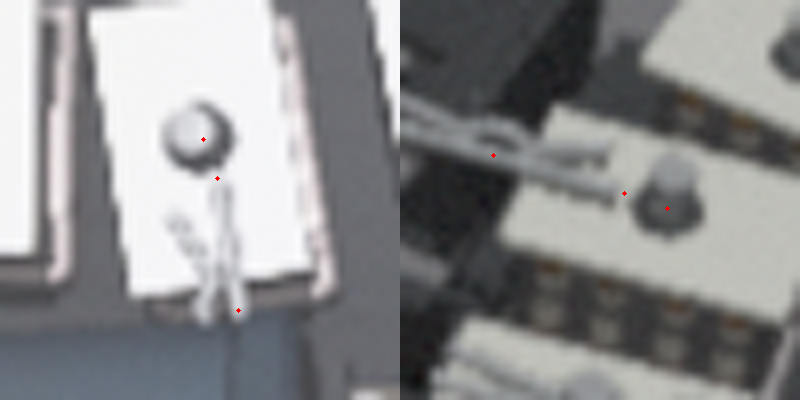

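The leg and stud are both visible. The line lies about 4 mm to the right of the hole, as the 3.9 mm still to go suggests. I'll correct that and measure the leg line numerically.

Call:
apply_moves(plan=[[-0.0015, -0.0039, 0.001, 0, 0, 0, 1], [0, 0, 0, 0, 0, 0, 1]])

```text
t: 14.15
tcp_pos: [0.4248, 0.145, 0.1614]
tool_rot: [0.996, 0.09, -0.0, -0.0]
force: [0.0, 0.3, -0.4]
finger_gap: 0.331
gripper_force: 59.5
```

Run:
```python
from h import *
H=(.5758,.1639);yaw=.181
s=sense();im=snapshot("top").min(2).astype(float);np.save("pics/t8.npy",im)
A0=np.load("pics/t4.npy").min(2).astype(float)
def leg(im,tcp,a,lab):
    ly=np.array([-a[1],a[0],0]);r=[]
    for d in range(100,128,2):
        P=tcp+a*d/1000-ly*.008
        u,v=proj("top",P);vi=int(round(v));u+= (vi-v)*(-.15)
        cols=np.arange(int(u)-2,int(u)+4);w=np.clip(242-im[vi,cols],0,60)
        if w.sum()>20:r.append((d,vi,(cols*w).sum()/w.sum()-u))
    for x in r:print(lab,x[0],x[1],round(x[2],2))
    print(lab,"mean",np.mean([x[2] for x in r]))
a=Rt.from_quat(s["tool_rot"]).apply([1,0,0]);print(s["tcp_pos"])
leg(im,s["tcp_pos"],a,"B")
leg(A0,np.array([.44739,.02581,.16241]),np.array([.97822,.20757,-.001]),"A")
print(im[170:192,200:218].astype(int))
print("hole px",proj("top",[*H,.157]),proj("top",[H[0]-.065*np.cos(yaw),H[1]-.065*np.sin(yaw),.161]))
```

```text
[0.42477475 0.14501068 0.16140143]
B 100 190 0.25
B 102 190 -0.08
B 104 189 -0.15
B 106 189 0.04
B 108 188 0.12
B 110 187 -0.07
B 112 187 0.11
B 114 186 0.15
B 116 186 0.34
B 118 185 0.36
B 120 184 0.35
B 122 184 0.53
B 124 183 0.49
B 126 183 0.67
B mean 0.22102656347687497
A 100 184 -0.64
A 102 183 -0.69
A 104 183 -0.48
A 106 182 -0.54
A 108 182 -0.33
A 110 181 -0.03
A 112 180 -0.18
A 114 180 0.03
A 116 179 -0.56
A 118 179 -0.35
A 120 178 -0.81
A 122 177 -0.74
A 124 177 -0.53
A 126 176 -0.34
A mean -0.4408454926959869
[[245 246 245 245 233 218 214 229 243 245 246 245 245 246 245 245 212 217]
 [245 245 238 234 217 187 149 163 215 241 246 246 246 246 245 246 215 218]
 [245 237 218 211 217 218 200 140 136 208 240 246 246 246 245 245 234 229]
 [245 214 197 212 218 222 227 176 113 137 230 245 245 245 245 246 245 237]
 [246 194 189 216 219 225 231 186 120 108 209 242 246 245 246 245 245 229]
 [245 188 177 208 219 223 225 166 107 105 186 238 245 245 246 245 246 216]
 [246 191 136 169 193 194 171 125  97 108 212 243 245 246 245 246 245 204]
 [245 220 139 109 132 126 101  98 104 163 234 245 
[... 439 characters left out ...]
35 245 245 245 245 246 245 245 245]
 [246 241 243 245 245 245 225 218 201 234 246 245 246 245 245 245 246 245]
 [237 225 225 241 245 245 225 223 201 233 245 245 245 246 246 246 245 245]
 [225 213 197 234 245 246 221 221 190 231 245 245 245 246 246 246 245 246]
 [215 199 209 227 242 245 225 213 192 232 245 245 245 245 245 245 245 246]
 [232 196 201 212 223 241 239 218 189 233 245 245 245 245 245 246 245 245]
 [245 233 189 202 197 234 246 224 198 227 242 245 245 245 245 245 246 245]
 [245 245 231 205 206 227 242 225 214 211 237 245 245 245 246 245 245 245]
 [246 245 245 203 193 213 223 213 220 212 236 245 245 245 244 234 221 209]]
hole px [205.87549602 174.95809683] [208.79600447 194.27962127]
```

The leg line runs along the hole axis to within about 0.3 px, so I'll trim 0.5 mm to +y and insert.

Call:
apply_moves(plan=[[0.004, -0.0005, 0, 0, 0, 0, 1], [0.006, 0, 0, 0, 0, 0, 1], [0.006, 0, 0, 0, 0, 0, 1], [0.006, 0, 0, 0, 0, 0, 1], [0, 0, 0, 0, 0, 0, 1]])

```text
t: 14.82
tcp_pos: [0.4476, 0.1495, 0.1613]
tool_rot: [0.996, 0.09, 0.001, -0.0]
force: [0.7, 1.9, -1.0]
finger_gap: 0.333
gripper_force: 59.5
```

Call:
apply_moves(plan=[[0.006, 0, 0, 0, 0, 0, 1], [0.006, 0, 0, 0, 0, 0, 1], [0.006, 0, 0, 0, 0, 0, 1], [0.006, 0, 0, 0, 0, 0, 1], [0.006, 0, 0, 0, 0, 0, 1], [0.005, 0, 0, 0, 0, 0, 1], [0.005, 0, 0, 0, 0, 0, 1], [0, 0, 0, 0, 0, 0, 1]])

```text
t: 15.82
tcp_pos: [0.4881, 0.1569, 0.1615]
tool_rot: [0.996, 0.09, 0.002, -0.0]
force: [0.9, 4.4, -1.9]
finger_gap: 0.334
gripper_force: 59.4
```

Run:
```python
from h import *
s=sense();ax=np.array([np.cos(.181),np.sin(.181)]);print(s["tcp_pos"],s["force"],"origin to go mm",((np.array([.5758,.1639])-s["tcp_pos"][:2])@ax-.077)*1000)
```

```text
[0.48806022 0.15687678 0.16152018] [ 0.89251196  4.35509622 -1.85545621] origin to go mm 10.570749941539018
```

Call:
apply_moves(plan=[[0.005, 0, 0, 0, 0, 0, 1], [0.004, 0, 0, 0, 0, 0, 1], [0.0025, 0, 0, 0, 0, 0, 1], [0, 0, 0, 0, 0, 0, 1]])

```text
t: 16.32
tcp_pos: [0.4986, 0.1584, 0.1615]
tool_rot: [0.996, 0.09, 0.001, -0.0]
force: [0.8, 2.5, -2.8]
finger_gap: 0.33
gripper_force: 59.4
```

```bash
cat > tip.py <<'E'
from h import *
import sys
hx,hy,yaw=map(float,sys.argv[1:4]);H=np.array([hx,hy]);ax=np.array([np.cos(yaw),np.sin(yaw)])
s=sense();print(s["tcp_pos"],s["force"],"to go",((H-s["tcp_pos"][:2])@ax-.077)*1000)
i2=snapshot("scene").max(2).astype(np.float32)
P=[np.append(H+ax*d/1000,.1605) for d in range(44,66)]
M=np.array([proj("scene",p) for p in P],np.float32)
print(M[11],cv2.remap(i2,M[:,0].reshape(1,-1),M[:,1].reshape(1,-1),cv2.INTER_LINEAR).round(0).astype(int).tolist())
u,v=M[11].round().astype(int);print(i2[v-5:v+5,u-9:u+6].astype(int))
E
python3 tip.py .5758 .1639 .181
```

```text
[0.49858079 0.15843861 0.16145951] [ 0.79012174  2.54479806 -2.80330923] to go -0.059105565020062256
[365.68607 167.59889] [[134, 136, 138, 138, 140, 141, 144, 149, 155, 163, 170, 178, 185, 180, 173, 165, 155, 144, 133, 122, 109, 95]]
[[111 112 108 114 115 146 130 169 188 191 188 188 134  83  70]
 [142 145 137 146 160 180 167 182 190 189 190 181 112  80  86]
 [141 151 155 163 176 172 178 179 188 191 190 159  93  84  92]
 [115 121 134 143 148 150 164 168 177 189 184 127  74  77  94]
 [160 154 122 116 119 117 132 144 158 184 181 115  65  61  74]
 [190 186 165 161 154 119 113 123 165 185 162 128  81  55  54]
 [191 191 190 190 183 162 160 162 184 182 139 127  85  67  60]
 [193 192 192 190 192 190 188 189 188 169 119 111 117 113  90]
 [190 193 193 192 193 192 193 192 188 140  97  97 118 132 125]
 [193 194 194 193 192 192 191 190 184 120  86  84  93 106 120]]
```

Call:
apply_moves(plan=[[0.0015, 0, 0.0005, 0, 0, 0, 1], [0, 0, 0, 0, 0, 0, 1]])

```text
t: 16.62
tcp_pos: [0.499, 0.1587, 0.161]
tool_rot: [0.996, 0.09, 0.0, -0.0]
force: [0.5, 3.9, -0.4]
finger_gap: 0.332
gripper_force: 59.6
```

```bash
python3 tip.py .5758 .1639 .181|head -2; python3 tip.py .5988 .0503 .208|sed -n 2p
```

```text
[0.4990321  0.15873684 0.16097088] [ 0.53541977  3.872619   -0.38020436] to go -0.5567306088490598
[365.68607 167.59889] [[133, 134, 135, 137, 139, 141, 144, 149, 155, 163, 169, 176, 183, 179, 173, 166, 156, 145, 135, 123, 109, 95]]
[356.43677 194.4927 ] [[156, 159, 160, 161, 158, 154, 151, 150, 153, 154, 158, 165, 173, 178, 164, 148, 132, 117, 103, 91, 83, 77]]
```

Call:
apply_moves(plan=[[0.002, 0, 0, 0, 0, 0, 1], [0, 0, 0, 0, 0, 0, 1], [0, 0, 0, 0, 0, 0, 1]])

```text
t: 17.1
tcp_pos: [0.4998, 0.159, 0.1606]
tool_rot: [0.996, 0.09, -0.001, 0.0]
force: [-4.0, 2.8, 1.1]
finger_gap: 0.334
gripper_force: 59.7
```

```bash
python3 tip.py .5758 .1639 .181|head -2
python3 - <<'E'
from h import *
i2=snapshot("scene");np.save("pics/s9.npy",i2)
cv2.imwrite("pics/c9.png",cv2.resize(i2[140:215,310:385],(600,600),interpolation=cv2.INTER_CUBIC)[:,:,::-1])
E
```

```text
[0.49977431 0.15900035 0.1606159 ] [-3.99578469  2.83993078  1.07660366] to go -1.3342523464235645
[365.68607 167.59889] [[136, 136, 136, 137, 139, 141, 142, 142, 143, 145, 152, 160, 170, 167, 164, 160, 152, 141, 132, 121, 108, 94]]
```

View pics/c9.png

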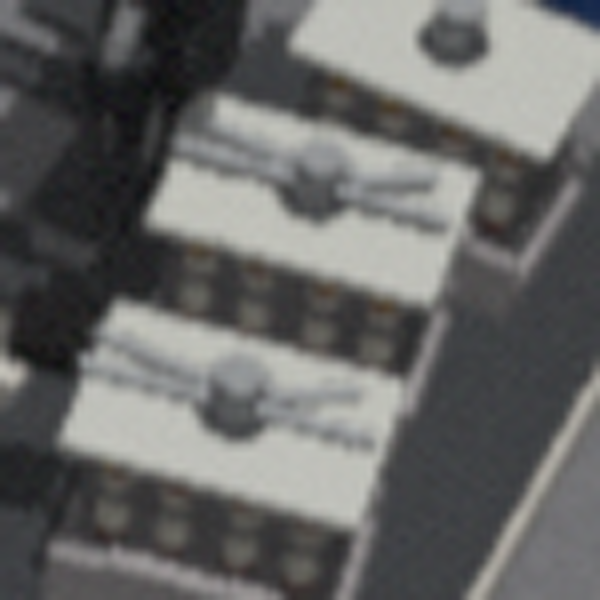

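Both clips now look the same, with legs through and bows closed behind the studs, and B is against its end stop. I'll release and go for clip C.

Call:
apply_moves(plan=[[0, 0, 0, 0, 0, 0, 0.1], [0, 0, 0, 0, 0, 0, -0.2], [0, 0, 0, 0, 0, 0, -0.3], [0, 0, -0.03, 0, 0, 0, -0.3], [0, 0, -0.05, 0, 0, 0, -0.3], [0, 0, 0, 0, 0, 0, -0.3]])

```text
t: 17.95
tcp_pos: [0.5041, 0.1592, 0.2448]
tool_rot: [0.996, 0.09, 0.005, 0.0]
force: [-0.2, -0.2, 0.2]
finger_gap: 0.647
gripper_force: 0.0
```

```bash
python3 - <<'E'
from meas import *
im=snapshot("top").astype(int)
box=np.zeros(im.shape[:2],bool);box[165:240,280:385]=1
for m in blobs((im.max(2)<75)&box,30,150): print("grip",m.sum(),*rectworld("top",m,.016))
for m in blobs((im.min(2)>135)&box,20,400):
    ys,xs=np.where(m);P=np.array([ray("top",(u,v),.0035)[:2] for u,v in zip(xs,ys)])*1000;o=P[:,0].argsort()
    print("wire",P[o[-3:]].round(0).tolist(),P.mean(0).round(0))
togo([.4672,-.3888,.1],.12)
E
for a in ".5758 .1639 .181" ".5988 .0503 .208"; do python3 tip.py $a|sed -n 2p;done
```

```text
grip 51 [ 635.3 -404.5] [56.9 17.3] -89.27
grip 60 [ 467.2 -388.8] [32.4 28.7] -79.11
wire [[597.0, -383.0], [600.0, -376.0], [601.0, -380.0]] [ 541. -383.]
turn [ 0.001 -0.005  0.06 ] shift(now axes) [-0.1332  0.5326  0.1423] shift(target axes) [-0.1005  0.5396  0.1427] q6 1.49
[365.68607 167.59889] [[146, 147, 148, 147, 147, 147, 147, 148, 150, 154, 160, 167, 174, 171, 166, 161, 152, 141, 131, 120, 107, 94]]
[356.43677 194.4927 ] [[156, 158, 158, 159, 157, 154, 151, 150, 152, 153, 156, 164, 173, 179, 165, 148, 132, 116, 102, 88, 82, 77]]
```

Call:
apply_moves(plan=[[-0.01, 0.03, 0, 0, 0, 0.06, -0.2], [-0.01, 0.055, 0, 0, 0, 0, -0.2], [-0.01, 0.055, 0.01, 0, 0, 0, -0.2], [-0.01, 0.055, 0.01, 0, 0, 0, -0.2], [-0.01, 0.055, 0.01, 0, 0, 0, -0.2], [-0.01, 0.055, 0.01, 0, 0, 0, -0.2], [-0.01, 0.055, 0.01, 0, 0, 0, -0.2], [-0.01, 0.055, 0.02, 0, 0, 0, -0.2]])

```text
t: 19.1
tcp_pos: [0.4722, -0.2646, 0.1694]
tool_rot: [0.998, 0.06, -0.0, -0.0]
force: [0.6, -0.1, 0.4]
finger_gap: 0.602
gripper_force: 0.0
```

Call:
apply_moves(plan=[[-0.01, 0.05, 0.02, 0, 0, 0, -0.2], [-0.01, 0.05, 0.02, 0, 0, 0, -0.2], [0, 0.02, 0.03, 0, 0, 0, -0.2], [0, 0, 0, 0, 0, 0, -0.2], [0, 0, 0, 0, 0, 0, -0.2]])

```text
t: 19.73
tcp_pos: [0.4668, -0.3829, 0.1003]
tool_rot: [0.998, 0.06, -0.001, -0.001]
force: [0.4, 0.4, 0.7]
finger_gap: 0.597
gripper_force: 0.0
```

Run:
```python
from h import *
togo([.4680,-.3888,.003],.12);print(sense()["tcp_pos"])
```

```text
turn [-0.002  0.001  0.   ] shift(now axes) [0.0006 0.0062 0.0973] shift(target axes) [0.0005 0.006  0.0973] q6 0.58
[ 0.46678341 -0.3829053   0.10033441]
```

Call:
apply_moves(plan=[[0.0005, 0.006, 0.03, 0, 0, 0, -0.2], [0, 0, 0.04, 0, 0, 0, -0.2], [0, 0, 0.018, 0, 0, 0, -0.2], [0, 0, 0.008, 0, 0, 0, -0.2], [0, 0, 0, 0, 0, 0, -0.2]])

```text
t: 20.35
tcp_pos: [0.469, -0.3902, 0.0054]
tool_rot: [0.998, 0.06, 0.0, 0.0]
force: [0.0, 0.1, 0.0]
finger_gap: 0.595
gripper_force: 0.0
```

Call:
apply_moves(plan=[[0, 0, 0, 0, 0, 0, 0.2], [0, 0, 0, 0, 0, 0, 0.6], [0, 0, 0, 0, 0, 0, 1], [0, 0, 0, 0, 0, 0, 1], [0, 0, 0, 0, 0, 0, 1]], force=60)

```text
t: 20.98
tcp_pos: [0.4693, -0.3911, 0.0065]
tool_rot: [0.998, 0.06, 0.001, 0.001]
force: [0.3, 0.7, 6.7]
finger_gap: 0.327
gripper_force: 59.3
```

Call:
apply_moves(plan=[[0, 0, -0.03, 0, 0, 0, 1], [0, 0, -0.06, 0, 0, 0, 1], [0, 0, -0.06, 0, 0, 0, 1], [0, 0, -0.06, 0, 0, 0.111, 1], [0, 0, 0, 0, 0, 0, 1]])

```text
t: 21.6
tcp_pos: [0.4709, -0.3932, 0.2212]
tool_rot: [1.0, 0.004, 0.004, 0.005]
force: [-0.0, 0.2, -1.1]
finger_gap: 0.329
gripper_force: 58.9
```

Run:
```python
from h import *
togo([.435,.2743,.20],.009);print(sense()["tcp_pos"])
```

```text
turn [ 0.011 -0.009 -0.   ] shift(now axes) [-0.0303 -0.6679  0.014 ] shift(target axes) [-0.0299 -0.6678  0.0212] q6 0.68
[ 0.47094813 -0.39315393  0.22124956]
```

Call:
apply_moves(plan=[[-0.003, -0.03, 0, 0, 0, 0, 1], [-0.003, -0.058, 0, 0, 0, 0, 1], [-0.003, -0.058, 0, 0, 0, 0, 1], [-0.003, -0.058, 0, 0, 0, 0, 1], [-0.003, -0.058, 0, 0, 0, 0, 1], [-0.003, -0.058, 0, 0, 0, 0, 1], [-0.003, -0.058, 0, 0, 0, 0, 1], [-0.003, -0.058, 0, 0, 0, 0, 1]])

```text
t: 22.6
tcp_pos: [0.4396, 0.0472, 0.2141]
tool_rot: [1.0, 0.004, -0.001, -0.0]
force: [0.9, 0.0, -0.3]
finger_gap: 0.329
gripper_force: 58.9
```

Call:
apply_moves(plan=[[-0.003, -0.058, 0, 0, 0, 0, 1], [-0.003, -0.058, 0, 0, 0, 0, 1], [0, -0.058, 0, 0, 0, 0, 1], [0, -0.03, 0, 0, 0, 0, 1], [0, 0, 0, 0, 0, 0, 1], [0, 0, 0, 0, 0, 0, 1]])

```text
t: 23.35
tcp_pos: [0.4321, 0.2486, 0.214]
tool_rot: [1.0, 0.005, -0.001, 0.001]
force: [0.2, -0.0, -0.7]
finger_gap: 0.331
gripper_force: 59.0
```

Run:
```python
from h import *
togo([.435,.2743,.164],.009);print(sense()["tcp_pos"])
```

```text
turn [0.001 0.002 0.   ] shift(now axes) [ 0.0032 -0.0258  0.05  ] shift(target axes) [ 0.0031 -0.0257  0.05  ] q6 1.86
[0.43209363 0.24856113 0.21404878]
```

Call:
apply_moves(plan=[[0.003, -0.0258, 0.01, 0, 0, 0, 1], [0, 0, 0.02, 0, 0, 0, 1], [0, 0, 0.015, 0, 0, 0, 1], [0, 0, 0.005, 0, 0, 0, 1], [0, 0, 0, 0, 0, 0, 1], [0, 0, 0, 0, 0, 0, 1]])

```text
t: 24.1
tcp_pos: [0.4361, 0.2751, 0.1653]
tool_rot: [1.0, 0.004, 0.001, -0.0]
force: [0.5, 0.4, -0.9]
finger_gap: 0.333
gripper_force: 59.0
```

```bash
python3 chk.py .587 .2677 .009 c10
python3 - <<'E'
from h import *
im=snapshot("top").min(2).astype(int);np.save("pics/t10.npy",im)
u,v=proj("top",[.587,.2677,.16]).round().astype(int);print(u,v);print(im[v-8:v+20,u-9:u+10])
for d in(0,65):print(proj("top",[.587-d/1000*np.cos(.009),.2677-d/1000*np.sin(.009),.159]))
E
```

```text
turn [-0.    -0.001 -0.001] shift(now axes) [-0.0012  0.0008  0.0043] shift(target axes) [-0.0012  0.0008  0.0043] q6 1.91
[0.43614395 0.27511613 0.1653238 ] [ 0.5389526   0.3591314  -0.91232598]
174 171
[[243 243 243 244 244 244 244 244 244 244 245 245 245 245 245 245 246 246
  245]
 [242 243 243 244 244 245 244 244 244 245 245 245 245 245 246 246 245 245
  246]
 [244 244 244 244 244 244 245 244 245 245 245 245 246 245 246 245 246 245
  246]
 [243 244 244 244 244 244 244 239 228 233 236 242 245 245 245 245 246 245
  246]
 [244 244 243 244 244 240 232 222 197 178 175 200 237 245 246 246 245 246
  246]
 [244 243 243 244 242 228 212 209 205 169 127 115 185 238 246 246 246 246
  245]
 [243 244 244 244 235 216 207 212 218 213 169 116 110 226 245 246 246 245
  246]
 [243 244 244 244 223 202 210 215 220 221 172 115 102 212 243 246 246 245
  245]
 [243 243 243 244 209 192 207 214 222 202 141 104 102 194 240 246 246 246
  246]
 [243 244 244 244 198 155 182 192 191 155 115 102 102 214 243 246 246 245
  246]
 [244 244 244 244 205 120 123 131 121 101 103 102 112 225 246 245 246 246
  246]
 [243
[... 728 characters left out ...]
3 216 198 176 231 245 225 221 182 229 245 245 245 245 245 245 246 245
  246]
 [244 208 197 183 232 245 224 221 182 230 245 245 245 245 245 246 245 246
  246]
 [245 233 218 206 224 241 225 222 184 229 246 245 245 245 246 245 245 246
  245]
 [244 245 223 209 198 234 225 220 183 230 245 246 245 246 245 245 246 246
  246]
 [245 244 234 219 207 210 206 222 183 230 245 245 245 245 245 245 246 246
  245]
 [246 245 245 225 211 185 191 220 182 229 245 246 245 245 245 245 245 245
  246]
 [204 205 207 172 195 183 162 211 178 185 204 204 204 205 205 205 205 204
  207]
 [ 98 103 106 146 200 162 110 196 172 102  83  83  84  82  83  86  84  86
   89]]
[174.12516057 171.06487248]
[173.66951076 190.80801077]
```

View pics/c10.png

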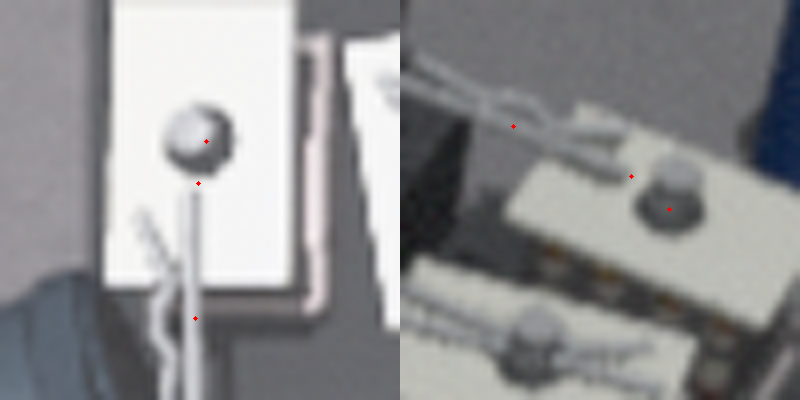

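The leg is seen about 1.2 px (4 mm) to the left of the hole axis. The clip sits yawed by about 0.02 rad in the grip, which accounts for 3 mm at the stud, and the remaining 1 mm is a shift. I'll correct both.

Call:
apply_moves(plan=[[-0.0015, 0.001, 0.001, 0, 0, 0.02, 1], [0, 0, 0, 0, 0, 0, 1], [0, 0, 0, 0, 0, 0, 1]])

```text
t: 24.62
tcp_pos: [0.4341, 0.2742, 0.1638]
tool_rot: [1.0, -0.006, 0.0, 0.0]
force: [1.2, -0.6, -0.8]
finger_gap: 0.331
gripper_force: 59.0
```

Run:
```python
from h import *
s=sense();print(s["tcp_pos"],Rt.from_quat(s["tool_rot"]).apply([1,0,0]))
im=snapshot("top").min(2).astype(float)
for v in range(178,188):
    w=np.clip(243-im[v,169:178],0,80);print(v,round((np.arange(169,178)*w).sum()/w.sum(),2),round(w.sum()),"axis",round(174.125-.0231*(v-171.06),2))
```

```text
[0.43414472 0.27422974 0.16384024] [ 9.99938620e-01 -1.10794602e-02  3.05980430e-05]
178 173.77 53 axis 173.96
179 173.78 88 axis 173.94
180 173.61 110 axis 173.92
181 173.38 125 axis 173.9
182 173.21 125 axis 173.87
183 172.83 150 axis 173.85
184 172.3 181 axis 173.83
185 172.12 202 axis 173.8
186 172.04 216 axis 173.78
187 171.98 246 axis 173.76
```

Aligned: 173.7 measured against about 173.7 expected. I'll insert.

Call:
apply_moves(plan=[[0.004, 0, 0, 0, 0, 0, 1], [0.006, 0, 0, 0, 0, 0, 1], [0.006, 0, 0, 0, 0, 0, 1], [0.006, 0, 0, 0, 0, 0, 1], [0, 0, 0, 0, 0, 0, 1]])

```text
t: 25.3
tcp_pos: [0.4574, 0.2746, 0.1639]
tool_rot: [1.0, -0.005, 0.001, -0.001]
force: [0.6, 4.3, 0.1]
finger_gap: 0.332
gripper_force: 59.8
```

Call:
apply_moves(plan=[[0.006, -0.0006, 0, 0, 0, 0, 1], [0.006, 0, 0, 0, 0, 0, 1], [0.006, 0, 0, 0, 0, 0, 1], [0.006, 0, 0, 0, 0, 0, 1], [0.006, 0, 0, 0, 0, 0, 1], [0.005, 0, 0, 0, 0, 0, 1], [0.005, 0, 0, 0, 0, 0, 1], [0, 0, 0, 0, 0, 0, 1]])

```text
t: 26.3
tcp_pos: [0.4906, 0.2745, 0.1623]
tool_rot: [1.0, -0.005, -0.006, 0.0]
force: [-10.2, 6.3, 1.6]
finger_gap: 0.333
gripper_force: 60.8
```

```bash
python3 tip.py .587 .2677 .009|head -2
```

```text
[0.49056441 0.27448515 0.16234743] [-10.15024335   6.31767134   1.57322254] to go 19.370619266673675
[381.52753 150.36111] [[190, 191, 191, 191, 190, 190, 189, 189, 188, 189, 189, 189, 189, 187, 183, 178, 173, 161, 147, 136, 125, 121]]
```

Call:
apply_moves(plan=[[0.005, 0, 0, 0, 0, 0, 1], [0.004, 0, 0, 0, 0, 0, 1], [0.003, 0, 0, 0, 0, 0, 1], [0, 0, 0, 0, 0, 0, 1], [0, 0, 0, 0, 0, 0, 1]])

```text
t: 26.98
tcp_pos: [0.51, 0.2748, 0.1643]
tool_rot: [1.0, -0.006, 0.002, -0.001]
force: [0.4, 6.4, -1.9]
finger_gap: 0.326
gripper_force: 59.9
```

```bash
python3 tip.py .587 .2677 .009|head -2
```

```text
[0.50998134 0.27477788 0.16429636] [ 0.44677797  6.39209731 -1.86645302] to go -0.048162186969152865
[381.52753 150.36111] [[129, 127, 125, 126, 128, 130, 133, 137, 141, 150, 161, 170, 179, 183, 179, 173, 167, 154, 140, 129, 119, 117]]
```

It snapped. I'll nudge it the last bit, ease the side load and release.

Call:
apply_moves(plan=[[0.002, -0.0005, 0.0015, 0, 0, 0, 1], [0, 0, 0, 0, 0, 0, 1], [0, 0, 0, 0, 0, 0, 1]])

```text
t: 27.4
tcp_pos: [0.5116, 0.275, 0.1629]
tool_rot: [1.0, -0.006, 0.001, -0.001]
force: [-0.7, 5.6, 0.6]
finger_gap: 0.325
gripper_force: 59.8
```

Call:
apply_moves(plan=[[0, 0, 0, 0, 0, 0, 0.1], [0, 0, 0, 0, 0, 0, -0.2], [0, 0, 0, 0, 0, 0, -0.3], [0, 0, -0.03, 0, 0, 0, -0.3], [0, 0, -0.05, 0, 0, 0, -0.3], [-0.05, 0, -0.02, 0, 0, 0, -0.3], [-0.04, 0, 0, 0, 0, 0, -0.3]])

```text
t: 28.28
tcp_pos: [0.4202, 0.2755, 0.2643]
tool_rot: [1.0, -0.006, 0.002, -0.001]
force: [0.2, -0.4, 0.7]
finger_gap: 0.649
gripper_force: 0.0
```

```bash
for a in ".587 .2677 .009" ".5758 .1639 .181" ".5988 .0503 .208"; do python3 tip.py $a|sed -n 2p;done
python3 - <<'E'
from h import *
i2=snapshot("scene");im=snapshot("top");np.save("pics/s11.npy",i2);np.save("pics/t11.npy",im)
o=np.zeros((450,800,3),np.uint8);o[:,:400]=cv2.resize(i2[110:222,290:390],(400,450),interpolation=cv2.INTER_CUBIC);o[:,400:]=cv2.resize(im[145:235,150:230] if 0 else im[145:257,150:250],(400,450),interpolation=cv2.INTER_CUBIC)
cv2.imwrite("pics/c11.png",o[:,:,::-1]);print(sense()["tcp_pos"])
E
```

```text
[381.52753 150.36111] [[132, 137, 141, 141, 138, 133, 128, 127, 124, 128, 138, 148, 155, 160, 162, 161, 159, 148, 137, 128, 119, 117]]
[365.68607 167.59889] [[145, 146, 147, 147, 147, 147, 147, 147, 149, 153, 159, 165, 172, 170, 166, 161, 152, 141, 132, 121, 108, 95]]
[356.43677 194.4927 ] [[156, 157, 158, 158, 155, 152, 149, 149, 152, 153, 156, 162, 169, 174, 161, 146, 131, 115, 101, 87, 80, 75]]
[0.42114654 0.27549487 0.26265091]
```

View pics/c11.png

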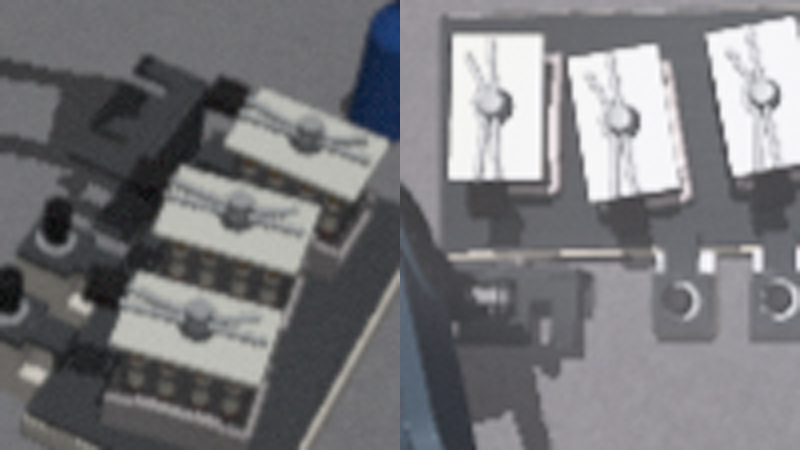

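All three clips are home: legs through, bows closed, tips past the studs in both views. Now the pins and bracket, enlarged from the unobstructed first pictures.

Run:
```python
from h import *
im=np.load("pics/top0.npy");i2=np.load("pics/scene0.npy")
a=np.clip(cv2.resize(im[203:241,148:258],(800,276),interpolation=cv2.INTER_CUBIC).astype(float)*1.5,0,255)
b=np.clip(cv2.resize(i2[120:213,280:365],(292,320),interpolation=cv2.INTER_CUBIC).astype(float)*1.6,0,255)
o=np.zeros((600,800,3));o[:276]=a;o[280:,:292]=b;
c=np.clip(cv2.resize(i2[120:165,305:350],(320,320),interpolation=cv2.INTER_CUBIC).astype(float)*1.6,0,255);o[280:,300:620]=c
cv2.imwrite("pics/c12.png",o.astype(np.uint8)[:,:,::-1])
```

```text
(no output)
```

View pics/c12.png

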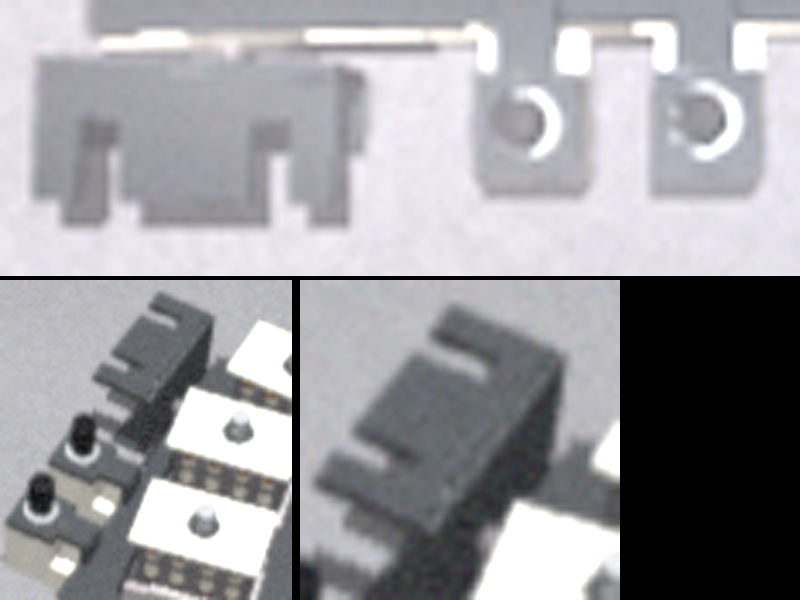

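The lit plate spans crop columns 35–345 and rows 60–195, about 145x63 mm, which fits 142x60. Its notches are at columns 80–118 and 250–290, 80 mm apart as given; what lies below row 195 is its shadow. The collars are the bright rings at (525,122) and (708,122). I'll cast these to points in both views.

Run:
```python
from h import *
im=np.load("pics/top0.npy");i2=np.load("pics/scene0.npy")
def T(X,Y,z=.085):return (ray("top",(148+X/7.27-.5,203+Y/7.27-.5),z)*1000).round(1)[:2]
def S(X,Y,z=.085):return (ray("scene",(305+(X-300)/7.11-.5,120+(Y-280)/7.11-.5),z)*1000).round(1)[:2]
print("top corners FL BL BR FR",T(35,195),T(35,60),T(345,60),T(345,195));print("scene",S(450,305),S(565,355),S(430,530),S(320,472))
print("notch closed ends top",T(99,120),T(270,120),"scene",S(488,375),S(408,455)if 0 else S(415,458))
def ring(n,I,box,thr,z):
    y0,y1,x0,x1=box;F=8;g=cv2.resize(I[y0:y1,x0:x1].max(2).astype(np.float32),None,fx=F,fy=F,interpolation=cv2.INTER_CUBIC)
    k,l,st,ce=cv2.connectedComponentsWithStats((g>thr).astype(np.uint8))
    for i in range(1,k):
        if st[i,4]<3*64: continue
        ys,xs=np.where(l==i);P=np.array([ray(n,((x+.5)/F-.5+x0,(y+.5)/F-.5+y0),z)[:2]*1000 for x,y in zip(xs[::3],ys[::3])],np.float32)
        c,r=cv2.minEnclosingCircle(P);print(n,"ring",np.round(c,1),"r",round(r,1),"px",ce[i]/F+[x0,y0],st[i,4]/64)
ring("top",im,(213,229,214,254),170,.081)
ring("scene",i2,(150,198,280,312),120,.081)
def knob(n,I,box,thr):
    y0,y1,x0,x1=box;F=8;g=cv2.resize(I[y0:y1,x0:x1].max(2).astype(np.float32),None,fx=F,fy=F,interpolation=cv2.INTER_CUBIC)
    k,l,st,ce=cv2.connectedComponentsWithStats((g<thr).astype(np.uint8))
    return [(ce[i]/F-.5+[x0,y0],st[i]/8) for i in range(1,k) if st[i,4]>8*64]
for q in knob("scene",i2,(150,198,280,312),45):print("knob scene",q)
for q in knob("top",im,(213,229,214,254),75):print("knob top",q)
```

```text
top corners FL BL BR FR [398.3 352.1] [461.7 354.4] [463.5 208.8] [400.2 207.1]
scene [394.  352.6] [460.7 352.2] [459.4 212. ] [394.9 216.8]
notch closed ends top [433.8 323.4] [434.9 243.2] scene [434.1 319.1] [430.2 249.8]
top ring [435.5 120.1] r 15.7 px [223.1647619  219.66666667] 16.40625
top ring [435.8  36.4] r 16.5 px [247.69720434 220.57592518] 19.421875
scene ring [402.  109.4] r 96.2 px [291.04408255 161.64653643] 510.671875
scene ring [433.4 123.5] r 16.3 px [303.68360434 171.09383469] 17.296875
scene ring [485.5  73.6] r 13.6 px [309.47057522 185.5030236 ] 26.484375
scene ring [436.5  38.8] r 16.5 px [291.85095373 188.4007711 ] 19.25
scene ring [418.8  -4.9] r 18.5 px [280.31310386 193.93629227] 6.46875
knob scene (array([303.79214999, 164.53388859]), array([ 20.75 ,   9.625,   7.   ,  11.   , 463.375]))
knob scene (array([291.51461295, 181.78205635]), array([  8.375,  27.125,   7.25 ,  10.625, 474.75 ]))
```

The pins are at about (0.4345,0.122) and (0.436,0.0375). The notch centres are at about (0.425,0.3225) and (0.425,0.2425); the bracket's yaw is about 0. Now to pin0.

Call:
apply_moves(plan=[[0.004, 0.05, 0.02, 0, 0, 0, -0.3], [0.004, 0.05, 0.02, 0, 0, 0, -0.3], [0.003, 0.05, 0.02, 0, 0, 0, -0.3], [0, 0, 0.01, 0, 0, 0, -0.3], [0, 0, 0, 0, 0, 0, -0.3]])

```text
t: 29.15
tcp_pos: [0.4302, 0.1251, 0.1916]
tool_rot: [1.0, -0.006, -0.001, -0.0]
force: [-0.1, 0.2, 0.7]
finger_gap: 0.648
gripper_force: 0.0
```

Run:
```python
from h import *
togo([.433,.122,.095],0);print(sense()["tcp_pos"])
```

```text
turn [-0.     0.001 -0.013] shift(now axes) [0.0029 0.0031 0.0966] shift(target axes) [0.0028 0.0031 0.0966] q6 1.62
[0.43024539 0.12508415 0.19157777]
```

Call:
apply_moves(plan=[[0.003, 0.003, 0.035, 0, 0, -0.013, -0.3], [0, 0, 0.035, 0, 0, 0, -0.3], [0, 0, 0.018, 0, 0, 0, -0.3], [0, 0, 0.007, 0, 0, 0, -0.3], [0, 0, 0, 0, 0, 0, -0.3]])

```text
t: 29.78
tcp_pos: [0.433, 0.1231, 0.0974]
tool_rot: [1.0, 0.002, 0.0, -0.0]
force: [0.2, -0.1, -0.3]
finger_gap: 0.647
gripper_force: 0.0
```

Call:
apply_moves(plan=[[0, 0, 0, 0, 0, 0, 0.2], [0, 0, 0, 0, 0, 0, 0.6], [0, 0, 0, 0, 0, 0, 1], [0, 0, 0, 0, 0, 0, 1], [0, 0, 0, 0, 0, 0, 1]], force=50)

```text
t: 30.4
tcp_pos: [0.4332, 0.1226, 0.0982]
tool_rot: [1.0, 0.001, 0.001, -0.0]
force: [0.1, 2.6, 6.8]
finger_gap: 0.261
gripper_force: 48.9
```

Call:
apply_moves(plan=[[0, 0, -0.015, 0, 0, 0, 1], [0, 0, -0.03, 0, 0, 0, 1], [0, 0, -0.03, 0, 0, 0, 1], [0, 0, -0.025, 0, 0, 0, 1], [0, 0, 0, 0, 0, 0, 1]])

```text
t: 31.02
tcp_pos: [0.4335, 0.1222, 0.1987]
tool_rot: [1.0, 0.001, 0.002, 0.0]
force: [0.3, 0.1, -0.5]
finger_gap: 0.265
gripper_force: 49.2
```

Run:
```python
from h import *
togo([.380,.3225,.1125],0);s=sense();print(s["tcp_pos"],s["force"])
```

```text
turn [ 0.    -0.004  0.002] shift(now axes) [-0.0536 -0.2004  0.0859] shift(target axes) [-0.0535 -0.2003  0.0862] q6 1.6
[0.43354877 0.12220507 0.19870074] [ 0.31951645  0.12427259 -0.50623307]
```

Call:
apply_moves(plan=[[-0.03, -0.02, 0, 0, 0, 0, 1], [-0.0235, -0.045, 0, 0, 0, 0, 1], [0, -0.05, 0, 0, 0, 0, 1], [0, -0.05, 0, 0, 0, 0, 1], [0, -0.035, 0, 0, 0, 0, 1], [0, 0, 0, 0, 0, 0, 1], [0, 0, 0.02, 0, 0, 0, 1], [0, 0, 0.02, 0, 0, 0, 1]])

```text
t: 32.02
tcp_pos: [0.3778, 0.3209, 0.1558]
tool_rot: [1.0, 0.001, -0.001, 0.001]
force: [0.0, 0.5, -0.2]
finger_gap: 0.262
gripper_force: 49.5
```

Call:
apply_moves(plan=[[0, 0, 0.02, 0, 0, 0, 1], [0, 0, 0.02, 0, 0, 0, 1], [0, 0, 0.0, 0, 0, 0, 1], [0, 0, 0, 0, 0, 0, 1]])

```text
t: 32.52
tcp_pos: [0.3786, 0.3216, 0.1173]
tool_rot: [1.0, 0.001, -0.0, 0.0]
force: [0.3, -0.2, -0.8]
finger_gap: 0.265
gripper_force: 49.5
```

Run:
```python
from h import *
togo([.425,.3225,.1112],0);s=sense();print(s["tcp_pos"],s["force"])
i2=snapshot("scene");im=snapshot("top")
t=s["tcp_pos"]
b=cv2.resize(i2[105:165,290:350],(400,400),interpolation=cv2.INTER_CUBIC);a=cv2.resize(im[195:255,135:195],(400,400),interpolation=cv2.INTER_CUBIC)
for k in(.3225,.2425):
    for n,o,x0,y0 in(("scene",b,290,105),("top",a,135,195)):
        q=(proj(n,[.425,k,.085])-[x0,y0]+.5)*400/60;cv2.circle(o,tuple(int(v) for v in q),2,(255,0,0),-1)
        for dx in(-1,1):
            q=(proj(n,[.416,k+.009*dx,.085])-[x0,y0]+.5)*400/60;cv2.circle(o,tuple(int(v) for v in q),1,(255,255,0),-1)
cv2.imwrite("pics/c13.png",np.clip(np.hstack([a,b]).astype(float)*1.6,0,255).astype(np.uint8)[:,:,::-1])
```

```text
turn [0.    0.001 0.001] shift(now axes) [ 0.0464 -0.0009  0.0061] shift(target axes) [ 0.0464 -0.0009  0.0061] q6 2.05
[0.37863477 0.32159933 0.11729833] [ 0.32950561 -0.15954522 -0.83828445]
```

View pics/c13.png

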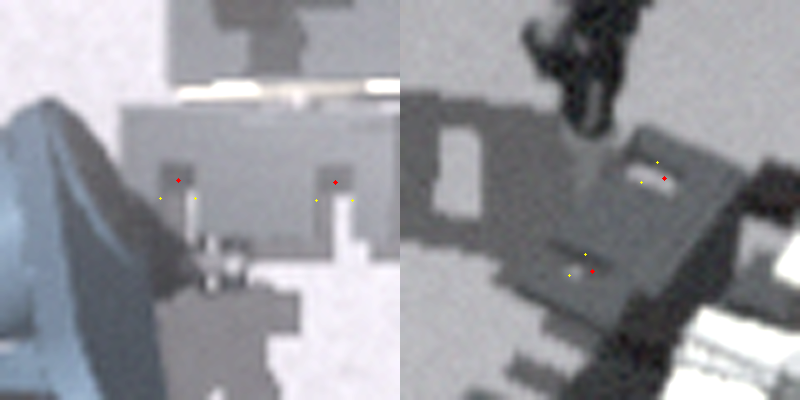

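The projected notch centres sit in both notches in both views: top (178,180) and (335,182). I'll slide the pin in.

Call:
apply_moves(plan=[[0.005, -0.001, 0.003, 0, 0, 0, 1], [0.01, 0, 0, 0, 0, 0, 1], [0.01, 0, 0, 0, 0, 0, 1], [0.01, 0, 0, 0, 0, 0, 1], [0.008, 0, 0, 0, 0, 0, 1], [0, 0, 0, 0, 0, 0, 1]])

```text
t: 33.38
tcp_pos: [0.4226, 0.3233, 0.1143]
tool_rot: [1.0, 0.001, 0.0, -0.0]
force: [0.2, 0.3, -0.5]
finger_gap: 0.263
gripper_force: 49.5
```

Free entry. I'll lower until the collar touches, release and rise.

Call:
apply_moves(plan=[[0.0005, 0, 0.003, 0, 0, 0, 1], [0, 0, 0.003, 0, 0, 0, 1], [0, 0, 0, 0, 0, 0, 1]])

```text
t: 33.75
tcp_pos: [0.4217, 0.3233, 0.1083]
tool_rot: [1.0, 0.001, -0.0, 0.0]
force: [0.1, -0.8, 0.2]
finger_gap: 0.26
gripper_force: 49.6
```

Call:
apply_moves(plan=[[0.001, 0, 0.0015, 0, 0, 0, 1], [0, 0, 0, 0, 0, 0, 1]])

```text
t: 34.0
tcp_pos: [0.4218, 0.3233, 0.1081]
tool_rot: [1.0, 0.001, -0.001, 0.0]
force: [-4.1, -0.2, 11.1]
finger_gap: 0.26
gripper_force: 51.0
```

Call:
apply_moves(plan=[[0, 0, 0, 0, 0, 0, 0.3], [0, 0, 0, 0, 0, 0, 0], [0, 0, 0, 0, 0, 0, -0.1], [0, 0, -0.03, 0, 0, 0, -0.1], [0, 0, -0.04, 0, 0, 0, -0.2], [0, 0, -0.03, 0, 0, 0, -0.3]])

```text
t: 34.75
tcp_pos: [0.4234, 0.3234, 0.208]
tool_rot: [1.0, 0.001, 0.0, -0.0]
force: [-0.2, -0.2, -0.4]
finger_gap: 0.649
gripper_force: 0.0
```

Run:
```python
from h import *
togo([.4345,.0375,.2],0)
```

```text
turn [-0.    -0.001  0.002] shift(now axes) [0.0106 0.2859 0.0079] shift(target axes) [0.0111 0.2859 0.008 ] q6 2.01
```

Call:
apply_moves(plan=[[0.002, 0.03, 0, 0, 0, 0, -0.3], [0.002, 0.055, 0, 0, 0, 0, -0.3], [0.002, 0.055, 0, 0, 0, 0, -0.3], [0.002, 0.055, 0, 0, 0, 0, -0.3], [0.002, 0.055, 0, 0, 0, 0, -0.3], [0.001, 0.036, 0.008, 0, 0, 0, -0.3], [0, 0, 0, 0, 0, 0, -0.3], [0, 0, 0, 0, 0, 0, -0.3]])

```text
t: 35.75
tcp_pos: [0.4345, 0.0377, 0.1987]
tool_rot: [1.0, 0.001, -0.0, -0.0]
force: [0.0, -0.3, -0.8]
finger_gap: 0.645
gripper_force: 0.0
```

Run:
```python
from h import *
togo([.4345,.0375,.097],0);print(sense()["tcp_pos"])
# parked pin check: collar ring in scene view, z=.091
i2=snapshot("scene");y0,y1,x0,x1=115,150,312,345;F=8
g=cv2.resize(i2[y0:y1,x0:x1].max(2).astype(np.float32),None,fx=F,fy=F,interpolation=cv2.INTER_CUBIC)
print(proj("scene",[.425,.3225,.091]))
u,v=proj("scene",[.425,.3225,.091]).round().astype(int);print(i2[v-12:v+6,u-8:u+9].max(2))
```

```text
turn [-0.     0.     0.001] shift(now axes) [0.     0.0002 0.1017] shift(target axes) [0.     0.0002 0.1017] q6 1.4
[0.43449749 0.03766429 0.1987459 ]
[329.29652828 130.12578243]
[[117 117 117 118 117 117 120 121 114 118 119 120 119 116 120 119 121]
 [116 118 118 116 117 120 116 102  89  91  98 115 119 118 116 121 118]
 [118 120 119 116 117 117  91  67  42  50  66  93 113 119 120 119 120]
 [118 120 121 117 118 106  65  35  33  25  34  62 100 116 120 121 116]
 [118 118 117 116 114  89  52  34  25  34  26  42  92 114 115 119 115]
 [120 118 120 117 106  70  37  31  29  39  29  41  90 112 122 116 119]
 [118 122 120 113  82  48  30  20  28  25  26  45 102 118 117 119 120]
 [122 120 118  99  78  46  28  27  21  20  29  53 106 117 117 121 119]
 [120 121 103  84  70  42  24  21  25  29  23  43  91 100 111 119 116]
 [121 118  84  66  79  46  18  13  23  14  18  36  67  78  89 100 110]
 [118 117  93  77  81  44  22  23  19  10  23  66  78  72  71  77  88]
 [111 116 108 110  88  49  25  26  23  17  43 100 101  74  67  69  72]
 [ 93  99 107 120 121  79  42  27  33  31  65 125 120  82  70  69  70]
 [ 74  77  88 101 125 118 100  69  73  80 118 141 120  82  70  68  70]
 [ 67  68  70  72  99 122 130 119 124 129 134 126  91  71  70  71  70]
 [ 68  70  67  68  75  91 111 113 118 120 108  88  70  66  67  66  66]
 [ 70  72  70  66  68  70  76  79  80  81  73  68  68  69  67  68  64]
 [ 70  71  72  69  69  69  71  69  69  69  71  68  68  68  70  62  64]]
```

Pin0 stands upright with its collar centred at the predicted pixel. Now pin1.

Call:
apply_moves(plan=[[0, 0, 0.035, 0, 0, 0, -0.3], [0, 0, 0.035, 0, 0, 0, -0.3], [0, 0, 0.02, 0, 0, 0, -0.3], [0, 0, 0.011, 0, 0, 0, -0.3], [0, 0, 0, 0, 0, 0, -0.3]])

```text
t: 36.42
tcp_pos: [0.4345, 0.0381, 0.0975]
tool_rot: [1.0, 0.002, -0.0, -0.0]
force: [-0.8, 0.2, -0.5]
finger_gap: 0.652
gripper_force: 0.0
```

Call:
apply_moves(plan=[[0, 0, 0, 0, 0, 0, 0.2], [0, 0, 0, 0, 0, 0, 0.6], [0, 0, 0, 0, 0, 0, 1], [0, 0, 0, 0, 0, 0, 1], [0, 0, 0, 0, 0, 0, 1]], force=50)

```text
t: 37.05
tcp_pos: [0.4353, 0.0375, 0.0987]
tool_rot: [1.0, 0.001, 0.001, -0.0]
force: [-0.2, 3.3, 5.9]
finger_gap: 0.264
gripper_force: 49.0
```

Call:
apply_moves(plan=[[0, 0, -0.015, 0, 0, 0, 1], [0, 0, -0.03, 0, 0, 0, 1], [0, 0, -0.03, 0, 0, 0, 1], [0, 0, -0.025, 0, 0, 0, 1], [0, 0, 0, 0, 0, 0, 1]])

```text
t: 37.67
tcp_pos: [0.4357, 0.0369, 0.1992]
tool_rot: [1.0, 0.001, 0.002, 0.001]
force: [1.9, -0.2, -2.0]
finger_gap: 0.265
gripper_force: 49.3
```

Run:
```python
from h import *
togo([.382,.2430,.1155],0);s=sense();print(s["tcp_pos"],s["force"])
```

```text
turn [ 0.001 -0.005  0.002] shift(now axes) [-0.0538 -0.2063  0.0832] shift(target axes) [-0.0537 -0.2061  0.0837] q6 1.4
[0.4357453  0.03693521 0.1992102 ] [ 1.86489066 -0.15845328 -1.98927887]
```

Call:
apply_moves(plan=[[0, -0.025, 0, 0, 0, 0, 1], [0, -0.045, 0, 0, 0, 0, 1], [-0.025, -0.045, 0, 0, 0, 0, 1], [-0.0285, -0.045, 0, 0, 0, 0, 1], [0, -0.03, 0, 0, 0, 0, 1], [0, -0.016, 0, 0, 0, 0, 1], [0, 0, 0, 0, 0, 0, 1], [0, 0, 0.02, 0, 0, 0, 1]])

```text
t: 38.67
tcp_pos: [0.3821, 0.2427, 0.1781]
tool_rot: [1.0, 0.001, 0.001, -0.0]
force: [-0.3, 1.2, -1.5]
finger_gap: 0.26
gripper_force: 49.4
```

Call:
apply_moves(plan=[[0, 0, 0.02, 0, 0, 0, 1], [0, 0, 0.02, 0, 0, 0, 1], [0, 0, 0.02, 0, 0, 0, 1], [0, 0, 0, 0, 0, 0, 1], [0, 0, 0, 0, 0, 0, 1]])

```text
t: 39.3
tcp_pos: [0.3813, 0.2426, 0.1181]
tool_rot: [1.0, 0.0, 0.0, 0.0]
force: [1.2, -0.1, -1.7]
finger_gap: 0.26
gripper_force: 49.4
```

Run:
```python
from h import *
togo([.4235,.2430,.1145],0);s=sense();print(s["tcp_pos"],s["force"])
```

```text
turn [ 0.    -0.     0.001] shift(now axes) [ 0.0422 -0.0004  0.0036] shift(target axes) [ 0.0422 -0.0004  0.0036] q6 1.89
[0.38134602 0.24260304 0.11809718] [ 1.23153587 -0.13644328 -1.65667835]
```

Call:
apply_moves(plan=[[0.005, -0.0005, 0.003, 0, 0, 0, 1], [0.01, 0, 0, 0, 0, 0, 1], [0.01, 0, 0, 0, 0, 0, 1], [0.01, 0, 0, 0, 0, 0, 1], [0.007, 0, 0, 0, 0, 0, 1], [0, 0, 0, 0, 0, 0, 1]])

```text
t: 40.05
tcp_pos: [0.4235, 0.2438, 0.1148]
tool_rot: [1.0, 0.001, 0.0, -0.0]
force: [-0.7, -0.2, -1.3]
finger_gap: 0.26
gripper_force: 49.4
```

Call:
apply_moves(plan=[[0, 0.0005, 0.003, 0, 0, 0, 1], [0, 0, 0.003, 0, 0, 0, 1], [0, 0, 0.001, 0, 0, 0, 1], [0, 0, 0, 0, 0, 0, 1]])

```text
t: 40.55
tcp_pos: [0.4223, 0.2433, 0.1086]
tool_rot: [1.0, 0.001, -0.0, 0.0]
force: [-2.3, -1.1, 7.8]
finger_gap: 0.258
gripper_force: 50.5
```

Call:
apply_moves(plan=[[0, 0, 0, 0, 0, 0, 0.3], [0, 0, 0, 0, 0, 0, 0], [0, 0, 0, 0, 0, 0, -0.1], [0, 0, -0.03, 0, 0, 0, -0.1], [0, 0, -0.05, 0, 0, 0, -0.2], [-0.03, 0.05, -0.05, 0, 0, 0, -0.3], [0, 0.055, -0.02, 0, 0, 0, -0.3], [0, 0.055, 0, 0, 0, 0, -0.3]])

```text
t: 41.55
tcp_pos: [0.3996, 0.0914, 0.2503]
tool_rot: [1.0, 0.002, 0.003, 0.0]
force: [1.3, -0.1, 0.0]
finger_gap: 0.648
gripper_force: 0.0
```

Call:
apply_moves(plan=[[0, 0.055, 0, 0, 0, 0, -0.3], [0, 0.055, 0, 0, 0, 0, -0.3], [0, 0.055, 0, 0, 0, 0, -0.3], [0, 0.055, 0, 0, 0, 0, -0.3], [0, 0.03, 0, 0, 0, 0, -0.3], [0, 0, 0, 0, 0, 0, -0.3]])

```text
t: 42.3
tcp_pos: [0.3993, -0.1595, 0.2484]
tool_rot: [1.0, -0.001, 0.0, 0.0]
force: [0.0, -0.1, 0.3]
finger_gap: 0.65
gripper_force: 0.0
```

```bash
python3 - <<'E'
from h import *
s=sense();print(s["tcp_pos"],s["force"])
i2=snapshot("scene");im=snapshot("top")
b=cv2.resize(i2[105:215,285:395],(400,400),interpolation=cv2.INTER_CUBIC);a=cv2.resize(im[145:245,148:248],(400,400),interpolation=cv2.INTER_CUBIC)
for k in(.3225,.2425):print(proj("scene",[.425,k,.091]).round(1),((proj("scene",[.425,k,.091])-[285,105]+.5)*400/110).round(0)+[400,0],((proj("top",[.425,k,.091])-[148,145]+.5)*4).round(0))
cv2.imwrite("pics/c14.png",np.clip(np.hstack([a,b]).astype(float)*1.4,0,255).astype(np.uint8)[:,:,::-1])
E
for a in ".587 .2677 .009" ".5758 .1639 .181" ".5988 .0503 .208"; do python3 tip.py $a|sed -n 2p;done
```

```text
[ 0.39931752 -0.15952361  0.24839328] [ 0.02838455 -0.10045631  0.30345469]
[329.3 130.1] [563.  93.] [ 53. 308.]
[318.5 144.1] [524. 144.] [148. 309.]
[381.52753 150.36111] [[134, 139, 142, 142, 140, 136, 132, 131, 129, 133, 143, 152, 160, 165, 167, 166, 164, 153, 140, 131, 122, 120]]
[365.68607 167.59889] [[148, 149, 149, 149, 150, 150, 150, 151, 153, 156, 162, 170, 177, 174, 170, 165, 156, 145, 134, 122, 110, 96]]
[356.43677 194.4927 ] [[158, 160, 160, 160, 158, 156, 155, 155, 156, 157, 160, 168, 176, 181, 166, 149, 132, 118, 105, 92, 85, 79]]
```

View pics/c14.png

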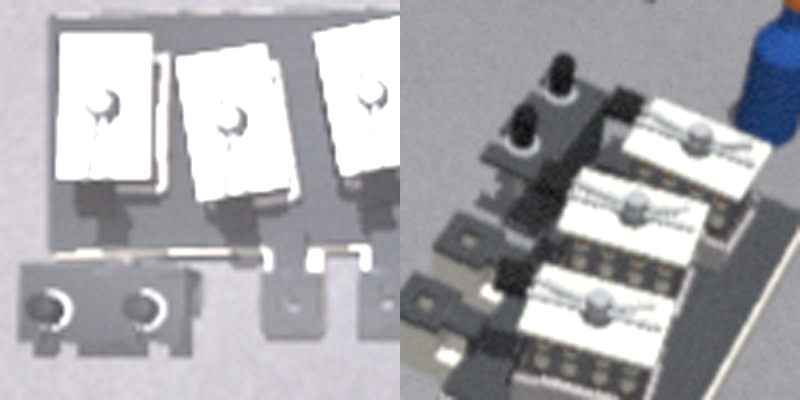

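Both pins stand upright in the notches, with collars at (563,93) and (524,144) in the scene panel where predicted. The bores are empty and all three clips are home. Handing in.

```bash
python3 -c "
from station import *
print(sign_off())"
```

```text
the job is handed in; nothing more can be done
None
```

Handed in: in the last pictures all three racks were clipped and both lock pins stood upright in the bracket notches. The sign-off gave no verdict, so the result itself is not confirmed.

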